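# Load the mushroom dryer

## Robot

A 7-joint arm with a two-finger parallel gripper is mounted at the origin on the work surface; the furniture and walls round the work are solid. World frame = base frame: x ahead of the robot, y to its left, z up, the work surface at z = 0. Lengths are in m, angles in degrees, forces in N, time in s.
With the tool pointing down it reaches from about 0.425 to 0.875 m from the base axis. Payload 4.7 kg.
Tool frame: the origin (TCP) lies between the finger pads; the fingertips stand 22 mm ahead of it and the grasp point (between the pads) lies 3 mm ahead of it (env.tip_reach is the distance from the TCP to the fingertips, in m); z points along the fingers, y is the line along which they close (so a half turn about z gives the same grasp; the last joint's range is limited). The gripper opens to 87 mm and grips with 3 to 60 N. Pads are 19 mm wide; open, the fingers measure 117 mm over their backs; the gripper's body (75 mm by 190 mm) begins 51 mm behind the grasp point.
Start: joints at [-73.104, 18.392, -4.016, 83.108, 1.295, 78.541, -3.26], TCP at [0.18, 0.625, 0.214] pointing down, gripper open.
Joint ranges: [-163.93, 163.93], [-17.29, 119.83], [-79.2, 71.16], [3.27, 140.29], [-89.18, 269.18], [5.43, 117.66], [-154.24, 154.24]. Speed limits (degrees/s): [147.25, 147.25, 180, 180, 180, 180, 180].

## Interface

Orientations are given as [roll, pitch, yaw] about the fixed x, y, z axes, in that order (R = Rz(yaw) Ry(pitch) Rx(roll)).
In Python, from cell import env gives the robot as it stands.
- The arm moves only by the shell command python3 -m creep 'ROWS' [FORCE]. ROWS is JSON, one flat list of numbers, 7 for each row, row after row: the finger opening in mm, from 0 to 87, then the shift along the tool's x, y, z in units of 30 mm (1.0 is 30 mm), then the turn, a rotation vector about the tool's x, y, z in units of 6 degrees (1.0 is 6 degrees). A call has 1 to 12 rows; each row is the pose to reach, as a shift and turn from the pose commanded when the call began, along the tool's axes at that moment; what a row does not reach only later rows make up. A row lasts 1/10 s, in which the tool goes at most 50 mm and 8.59 degrees, less where a joint would pass 70% of its speed; a pose out of reach is approached as far as the arm can. A call with a gripper value outside its range is refused whole. The fingers move at their own pace and stop on an object; FORCE is the grip in N (left out, the last holds). Time passes only in rows, so rows that repeat a pose let the fingers close. It gives the time, the measured TCP pose, the force, the opening and the grip force at its end, in the units of the state.
- env.get_obs(): the state, without advancing time (a new reading comes with each control period).
- env.read_camera(name): name is "scene" or "top" or "wrist"; returns a dict with "color" (400x640x3 uint8, red, green, blue), "depth" (400x640 float32, m along the optical axis (not along the pixel's ray), 0 where there is no reading), "fovy" (degrees; the focal length in pixels is half the picture's height over the tangent of half this angle, whatever the lens; pixels are square), "cx", "cy" (the principal point, pixels), "R" (3x3) and "t" (3): a world point X has camera coordinates R X + t. Camera axes: x right, y down, z forward; pixel columns grow to the right and rows downward; lengths in m; the calibration is good to about 2 mm. A picture is of the moment at which its call begins.
- env.sign_off(): hands the job in; it is judged then, once.
The state is a dict: "time_s": time; "qpos": joint angles; "joint_velocities": joint speeds; "effort": joint torques, N m; "tool_pos": TCP position; "tool_rot": TCP orientation; "force": force on the tool from outside, world axes, zero at the start; "wrist_torque": the same for the moment, N m; "grip_width": finger opening in m; "grasp_force": force on a finger pad.
Only numpy, scipy, OpenCV 4.12 (cv2) and the standard library are available. Lean on these libraries where they do the work, as an engineer would, in place of code of your own. Each camera call takes 0.05 s, during which the arm holds its last target. There are 200 camera calls.

## Task

Lay all the mushroom caps on the table in a single layer on the drying tray while it stands on the loading stand, then slide the loaded tray, without lifting it, across the gap and under the bar into the dryer until it is fully home, keeping it level so that it neither sags into the gap nor tips. Then shut the dryer's door, and last swing its latch all the way round over the door; leave the cutter, the marker and the mug where they are.

Things in the scene. Friction and masses are not known exactly. Their poses are not given: they have to be found in the camera images.
- dryer_mouth (a point): White low dryer (230 wide, 270 deep, 133 high) on the left, its mouth facing right. This point: middle of the mouth's sill at the dryer's face, on the deck (z 62 mm). z up, +y straight in, +x across to the far, hinge side. A fixed steel bar crosses the mouth, under edge 58, top 71 mm above the deck, as is the roof. Mouth 197 wide between guides, narrowing evenly to 186 over 100 mm; stop at the back.
- dryer_home (a point): Point on the dryer's deck, 114 mm inside the mouth, where the tray's centre lies when fully home against the stop. Same axes as dryer_mouth. The tray's rear lip then still stands 6 mm out of the dryer's face, so fingers pushing it from behind need not go under the bar; the shut door has room for it.
- stand_top (a point): Steel loading stand fixed to the table, top plate 200 x 236, to the right of the dryer. This point: centre of its top, z 64 mm (2 mm above the dryer's deck). Same axes as the dryer to within 0.05 rad: +y towards the dryer. Between stand and dryer is an open gap of 70 to 95 mm, which keeps the fan grille under the mouth free.
- tray_center (a point): Steel mesh drying tray, 180 wide (x) x 240 long (y), 0.45 kg, lying loose on the stand with its front (+y) to the dryer. This point: centre of the tray, on the upper side of its 3 mm mesh floor. A rim 5 thick and 14 high (from the underside) runs round it.
- tray_lip (a point): The tray's rear lip, the end away from the dryer: an upright plate 100 wide, 8 thick and 32 high (from the tray's underside) that can be pushed from behind or pinched from above. This point: middle of its width and thickness, 20 mm above the tray's underside, 116 mm behind tray_center. Same axes as the tray.
- door (a joint): Dryer door, hinged about an upright axis at the far end of the mouth; 0 = shut, grows as it opens, up to 2.0 rad; it starts open at 1.6 to 1.9. Stiff hinge (0.06 N m): it stays where it is left. Panel 226 wide, 12 thick, 70 high, from 67 to 137 mm above the table.
- door_hinge (a point): On the door's hinge axis, half-way up the door (z 102 mm). Its axes turn with the door: -x runs along the panel to the free edge, -y points out of the outer face. The outer face is 6 mm, the inner face 6 mm from the plane of the axis.
- door_push (a point): On the outer face of the door, 140 mm from the hinge axis, half-way up: a place to push it. Same axes as door_hinge. A pull 12 wide stands 13 mm out of the outer face near the free edge, at 206 to 218 mm from the axis.
- latch (a joint): Steel swing latch on the roof, at the near end of the mouth; turns about an upright axis. 0 = open (nose pointing to the robot), 1.57 = latched (nose turned counter-clockwise seen from above, so that it points out over the shut door with its hooked tip in front of it). Starts at 0 to 0.25; stays where it is left (0.04 N m).
- latch_knob (a point): Centre of the upright round knob on the latch, 16 diameter, 30 high (z 152 to 182 mm), 45 mm from the pivot; the bar under it is 16 wide, top at z 144.
- latch_pivot (a point): On the latch's pivot axis, at the height of the knob's centre.
- bow_cutter: Yellow bow cutter, 70 x 186 x 17, lying on the table at the right, beyond the mushrooms; a bystander.
- mug: Orange mug, 101 high, at the right; a bystander.
- marker: Marker pen, 19 x 132 x 20, lying near the mushrooms; a bystander.
- cap_1_mid (a point): Brown mushroom cap, 65 x 60 x 44 (x, y, z; a dome on its flat gill side). This point: its centre, half-way up. Its y axis is the direction to grasp it across. Lies on the table right of the stand; not every start has it.
- cap_2_mid (a point): Brown mushroom cap, 54 x 54 x 38 (x, y, z; a dome on its flat gill side). This point: its centre, half-way up. Its y axis is the direction to grasp it across. Lies on the table right of the stand; not every start has it.
- cap_3_mid (a point): Brown mushroom cap, 58 x 52 x 31 (x, y, z; a dome on its flat gill side). This point: its centre, half-way up. Its y axis is the direction to grasp it across. Lies on the table right of the stand; not every start has it.
- cap_4_mid (a point): Brown mushroom cap, 57 x 51 x 35 (x, y, z; a dome on its flat gill side). This point: its centre, half-way up. Its y axis is the direction to grasp it across. Lies on the table right of the stand; not every start has it.
- cap_5_mid (a point): Brown mushroom cap, 57 x 48 x 30 (x, y, z; a dome on its flat gill side). This point: its centre, half-way up. Its y axis is the direction to grasp it across. Lies on the table right of the stand; not every start has it.
There are look-alikes about, which are no part of the job. What is shaped like the part that bears cap_3_mid but green, turquoise or yellow is not meant.

How it is judged:
By the outcome, as a careful person would: the job done as asked, in the order asked, and still so for the second after the job is handed in, with the robot touching nothing.
Of cap_1, cap_2, cap_3, cap_4, cap_5 only 3 to 5 are there at a start; the rules pass over those that are not, and their reading is None.
At some moment in a run one of cap_1, cap_2, cap_3, cap_4, cap_5 may be knocked a few centimetres aside while the robot is not near it.
Once in a run the grip may slacken for a moment while it holds something.
It also fails if it takes over 208 s, if anything falls off the work surface, if the arm or the gripper's body presses on something with over 40 N, if the wrist force passes 120 N, or if a joint passes its speed limit or range.

## Working session

There is one attempt and no reset: what is moved stays moved. The work goes in short steps, Python scripts to look and compute and a shell command to move; the robot and the scene stay as the last step left them, time stands still between calls to the robot, and variables do not carry over. Pictures are saved under pics/ and viewed, at most 14 in all, crops included, and the job is handed in when it is done.

```bash
ls; mkdir -p pics
cat > h.py <<'E'
import numpy as np, cv2
from cell import env
from scipy.spatial.transform import Rotation as Ro
def cam(n):
    c=env.read_camera(n); c['f']=200/np.tan(np.radians(c['fovy'])/2); return c
def save(c,n): cv2.imwrite('pics/'+n,c['color'][:,:,::-1])
def ray(c,u,v,z):
    R=np.array(c['R']);o=-R.T@np.array(c['t']);d=R.T@np.array([(u-c['cx'])/c['f'],(v-c['cy'])/c['f'],1])
    return o+d*(z-o[2])/d[2]
def cloud(c):
    v,u=np.mgrid[0:400,0:640];d=c['depth']
    P=np.stack([(u-c['cx'])/c['f']*d,(v-c['cy'])/c['f']*d,d],-1)
    return (P-np.array(c['t']))@np.array(c['R'])
def proj(c,X):
    p=np.array(c['R'])@X+np.array(c['t']);return p[:2]/p[2]*c['f']+[c['cx'],c['cy']]
def move(target,yaw=None):
    """print shift in tool units (30mm) and turn (6deg) about tool z to yaw"""
    o=env.get_obs();R=Ro.from_euler('xyz',o['tool_rot'],degrees=True)
    s=R.inv().apply(np.array(target)-o['tool_pos'])/.03
    print('shift',s.round(2),end=' ')
    if yaw is not None:
        w=(R.inv()*Ro.from_euler('xyz',[180,0,yaw],degrees=True)).as_rotvec(degrees=True)/6
        print('turn',w.round(2),end='')
    print()
E
python3 - <<'E'
from h import *
for n in('scene','top','wrist'):
    c=cam(n);save(c,n+'0.png');R=np.array(c['R']);print(n,c['fovy'],-R.T@np.array(c['t']))
print(env.get_obs(),env.tip_reach)
E
```

```text
pics
scene 57.72599420089338 [ 0.10692877 -0.77290249  0.89256925]
top 46.68498329434499 [ 0.35030642 -0.13048844  1.57719886]
wrist 68.77392962012487 [0.10684452 0.64665491 0.38317739]
{'time_s': 0.15, 'qpos': array([-73.10349823,  18.42773311,  -4.0148689 ,  83.15961887,
         1.29388641,  78.54008428,  -3.26080024]), 'joint_velocities': array([ 0.04349217, -0.03431856,  0.04757947, -0.17240414, -0.01107528,
       -0.04889479, -0.11360859]), 'effort': array([ 6.21443547e-06, -4.91795254e+01, -4.04621065e-01, -3.12876606e+01,
       -6.40540710e-02,  4.05347056e-02,  1.08853010e-04]), 'tool_pos': array([0.18005743, 0.62411459, 0.2133237 ]), 'tool_rot': array([-1.79917715e+02,  4.20482409e-03,  1.63911261e+02]), 'force': array([ 0.50713193, -0.02694388,  0.61994212]), 'wrist_torque': array([-0.07888436,  0.00823736,  0.00450656]), 'grasp_force': 0.0, 'grip_width': 0.08710330257862521} 0.022
```

View pics/top0.png

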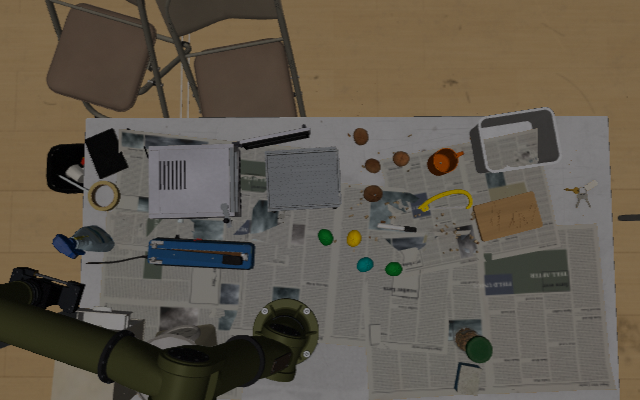

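View pics/scene0.png

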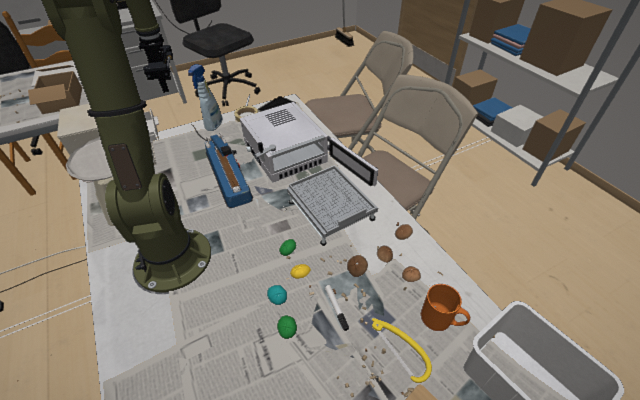

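Top: the dryer is at (190,180), the tray at (303,178), and the open door runs (240,145)–(310,130). Four brown caps lie at (361,135), (372,165), (401,158) and (373,193). The green, yellow and turquoise look-alikes, marker, cutter and mug are apart from them.

```bash
cat > m.py <<'E'
from h import *
def caps(c,zt=0.02,verbose=True):
    """brown blobs -> list of (center at mid height, size, yaw of short axis)"""
    P=cloud(c);hsv=cv2.cvtColor(c['color'],cv2.COLOR_RGB2HSV)
    H,S,V=hsv[...,0],hsv[...,1],hsv[...,2]
    m=((H<14)&(S>75)&(S<190)&(V>30)&(V<170)&(P[...,2]>zt)&(P[...,2]<.13)&(P[...,1]<.3)&(P[...,0]>.3)&(P[...,0]<.9)&(P[...,1]>-.5)).astype(np.uint8)
    n,l,st,ce=cv2.connectedComponentsWithStats(m)
    out=[]
    for i in range(1,n):
        if st[i,4]<30: continue
        q=P[l==i];zm=np.percentile(q[:,2],97)
        cnt=max(cv2.findContours((l==i).astype(np.uint8),0,1)[0],key=len)
        w=np.array([ray(c,u,v,zt)[:2] for u,v in cnt[:,0]])
        r=cv2.minAreaRect((w*1000).astype(np.float32))
        cov=np.cov(q[:,:2].T);e,vv=np.linalg.eigh(cov);a=np.degrees(np.arctan2(vv[1,0],vv[0,0]))
        print('cap px',ce[i].round(),'n',st[i,4],'mean',q.mean(0).round(3),'top',zm.round(3),'rect',np.round(r[0]),np.round(r[1]),round(r[2]),'ratio',round((e[0]/e[1])**.5,2),'shortaxis',a.round(), 'wmean',w.mean(0).round(3))
E
python3 - <<'E'
from m import *
c=cam('top');caps(c,.008)
P=cloud(c);
def box(n,z0,z1,x0,x1,y0,y1):
    m=(P[...,2]>z0)&(P[...,2]<z1)&(P[...,0]>x0)&(P[...,0]<x1)&(P[...,1]>y0)&(P[...,1]<y1)
    q=P[m];r=cv2.minAreaRect((q[:,:2]*1000).astype(np.float32))
    print(n,len(q),q.mean(0).round(4),np.round(r[0],1),np.round(r[1],1),round(r[2],2),'z',np.percentile(q[:,2],[5,50,95]).round(4));return q
print(ray(c,303,178,.07),ray(c,195,180,.13),ray(c,275,138,.13),ray(c,230,210,.16))
box('tray',.055,.12,.25,.55,-.35,.0)
box('roof',.12,.14,.25,.55,0,.5)
box('knob',.148,.2,.25,.55,-.05,.5)
s=cv2.resize(c['color'][105:235,130:350],None,fx=3.6,fy=3.6,interpolation=cv2.INTER_CUBIC);cv2.imwrite('pics/topc.png',s[:,:,::-1])
c=cam('scene');caps(c,.008)
s=cv2.resize(c['color'][85:255,220:420],None,fx=3.5,fy=3.5,interpolation=cv2.INTER_CUBIC);cv2.imwrite('pics/scc.png',s[:,:,::-1])
E
```

```text
cap px [360. 136.] n 154 mean [ 0.655 -0.252  0.025] top 0.035 rect [ 658. -254.] [44. 55.] 90 ratio 0.83 shortaxis -75.0 wmean [ 0.66  -0.254]
cap px [401. 158.] n 164 mean [ 0.578 -0.387  0.029] top 0.041 rect [ 582. -390.] [51. 50.] 38 ratio 0.93 shortaxis -56.0 wmean [ 0.582 -0.39 ]
cap px [372. 164.] n 114 mean [ 0.559 -0.292  0.025] top 0.034 rect [ 560. -293.] [48. 40.] 59 ratio 0.8 shortaxis 151.0 wmean [ 0.557 -0.293]
cap px [373. 194.] n 174 mean [ 0.457 -0.291  0.035] top 0.047 rect [ 459. -293.] [58. 48.] 90 ratio 0.83 shortaxis 175.0 wmean [ 0.462 -0.292]
[ 0.50795692 -0.06009868  0.07      ] [0.49646773 0.27730749 0.13      ] [0.62892263 0.02564064 0.13      ] [0.40067611 0.15968479 0.16      ]
tray 2397 [ 0.4785 -0.0897  0.0674] [477.4 -91.5] [144.8 183.7] 0.89 z [0.06   0.0664 0.0789]
roof 4611 [0.4607 0.2898 0.133 ] [403.  286.6] [299.6 271.4] 1.29 z [0.1276 0.1332 0.1381]
knob 313 [0.2818 0.2227 0.1724] [308.  199.9] [109.  210.1] 53.64 z [0.1487 0.174  0.1969]
cap px [403. 231.] n 138 mean [ 0.649 -0.259  0.023] top 0.029 rect [ 658. -250.] [60. 37.] 18 ratio 0.82 shortaxis -76.0 wmean [ 0.657 -0.252]
cap px [386. 251.] n 97 mean [ 0.558 -0.297  0.024] top 0.029 rect [ 563. -291.] [46. 35.] 67 ratio 0.77 shortaxis -163.0 wmean [ 0.563 -0.291]
cap px [356. 265.] n 201 mean [ 0.453 -0.299  0.031] top 0.042 rect [ 461. -289.] [70. 50.] 73 ratio 0.76 shortaxis 170.0 wmean [ 0.461 -0.29 ]
cap px [411. 272.] n 139 mean [ 0.573 -0.393  0.029] top 0.036 rect [ 584. -385.] [40. 48.] 61 ratio 0.9 shortaxis -134.0 wmean [ 0.581 -0.387]
```

View pics/topc.png

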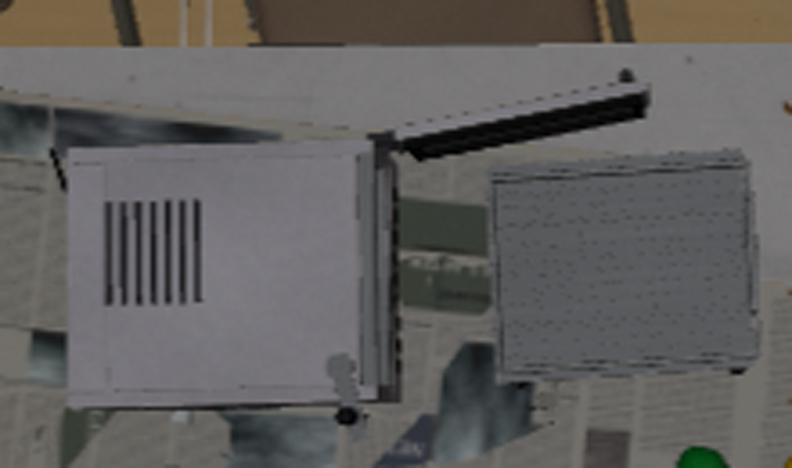

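View pics/scc.png

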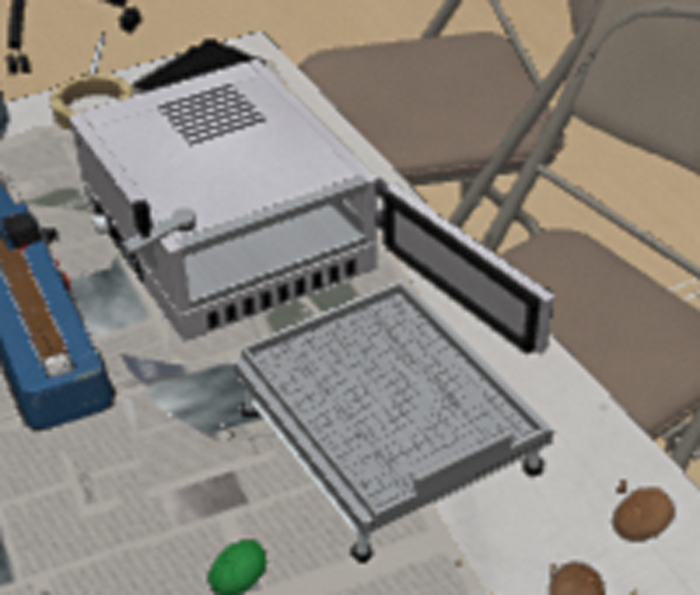

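Top crop: the tray corners lie at about (492,166), (745,152), (758,370) and (500,382). The latch knob is at (347,415), its nose towards the robot. The door is open along (385,140)–(645,95). The scene crop confirms the lip at the tray's rear and an empty mouth.

Next I'll measure the fixtures, then move over the caps.

```bash
cat >> h.py <<'E'
def wp(*ts):
    """each t=(x,y,z[,yaw[,tilt]]): prints row entries (shift, turn) from the present pose"""
    o=env.get_obs();R=Ro.from_euler('xyz',o['tool_rot'],degrees=True)
    print('now',o['tool_pos'].round(4),o['tool_rot'].round(1),'w',round(o['grip_width']*1000,1),'t',round(o['time_s'],1))
    for t in ts:
        s=R.inv().apply(np.array(t[:3])-o['tool_pos'])/.03
        w=np.zeros(3)
        if len(t)>3:
            T=Ro.from_euler('z',t[3],degrees=True)*Ro.from_euler('x',180,degrees=True)
            if len(t)>4: T=Ro.from_rotvec(np.array(t[4]),degrees=True)*T
            w=(R.inv()*T).as_rotvec(degrees=True)/6
        print(t[:4],'->',s.round(2).tolist(),w.round(2).tolist())
E
python3 - <<'E'
from h import *
wp((.22,.6,.32,164),(.45,.35,.32,120),(.5,-.2,.30,90))
c=cam('top')
def cr(u,v,z): return (ray(c,130+(u+.5)/3.6-.5,105+(v+.5)/3.6-.5,z)*1000).round(0)[:2]
for n,p in dict(tray_fr_far=(492,168,.078),tray_re_far=(743,152,.078),tray_re_near=(757,368,.078),tray_fr_near=(499,380,.078),knob=(347,415,.18),pivot=(340,363,.144),roof_far=(372,140,.133),roof_near=(378,400,.133),sill=(399,270,.062),door_h=(392,132,.137),door_e=(645,85,.137)).items(): print(n,cr(*p))
E
```

```text
now [0.1801 0.6243 0.2137] [-180.     0.   163.9] w 87.0 t 0.2
(0.22, 0.6, 0.32, 164) -> [-1.5, -0.41, -3.54] [-0.01, 0.0, -0.02]
(0.45, 0.35, 0.32, 120) -> [-11.18, -6.29, -3.54] [-0.01, 0.0, 7.32]
(0.5, -0.2, 0.3, 90) -> [-17.86, -23.45, -2.86] [-0.01, 0.01, 12.32]
tray_fr_far [595.  60.]
tray_re_far [ 609. -168.]
tray_re_near [ 413. -180.]
tray_fr_near [403.  52.]
knob [370. 167.]
pivot [415. 182.]
roof_far [611. 158.]
roof_near [384. 151.]
sill [504. 146.]
door_h [618. 140.]
door_e [658. -81.]
```

```bash
python3 -m creep '[87,-1.5,-0.4,-3.5,0,0,0, 87,-1.5,-0.4,-3.5,0,0,0, 87,-1.5,-0.4,-3.5,0,0,0, 87,-11.2,-6.3,-3.5,0,0,7.3, 87,-11.2,-6.3,-3.5,0,0,7.3, 87,-11.2,-6.3,-3.5,0,0,7.3, 87,-11.2,-6.3,-3.5,0,0,7.3, 87,-11.2,-6.3,-3.5,0,0,7.3, 87,-11.2,-6.3,-3.5,0,0,7.3, 87,-11.2,-6.3,-3.5,0,0,7.3]'
python3 - <<'E'
from h import *
wp((.5,.0,.30,90),(.50,-.2,.30,90),(.46,-.29,.2,85))
E
```

```text
time_s: 1.3
tool_pos: [0.4525, 0.347, 0.3192]
tool_rot: [180.0, 0.0, 120.0]
force: [1.3, 1.0, 0.6]
grip_width: 0.0869
grasp_force: 0.0
now [0.4525 0.347  0.3192] [180.   0. 120.] w 86.9 t 1.3
(0.5, 0.0, 0.3, 90) -> [-10.81, -4.4, 0.64] [0.01, 0.0, 4.99]
(0.5, -0.2, 0.3, 90) -> [-16.59, -7.73, 0.64] [0.01, 0.0, 4.99]
(0.46, -0.29, 0.2, 85) -> [-18.52, -10.39, 3.98] [0.01, 0.0, 5.83]
```

```bash
python3 -m creep '[87,-10.8,-4.4,0,0,0,5, 87,-10.8,-4.4,0,0,0,5, 87,-10.8,-4.4,0,0,0,5, 87,-10.8,-4.4,0,0,0,5, 87,-16.6,-7.7,0,0,0,5, 87,-16.6,-7.7,0,0,0,5, 87,-16.6,-7.7,0,0,0,5, 87,-16.6,-7.7,0,0,0,5, 87,-16.6,-7.7,0,0,0,5, 87,-16.6,-7.7,0,0,0,5, 87,-16.6,-7.7,0,0,0,5, 87,-16.6,-7.7,0,0,0,5]'
python3 - <<'E'
from m import *
c=cam('wrist');save(c,'w1.png');print(np.array(c['R']).round(2),-np.array(c['R']).T@np.array(c['t']))
caps(cam('top'),.008)
wp((.46,-.291,.1,85),(.46,-.291,.027,85))
E
```

```text
time_s: 2.5
tool_pos: [0.4985, -0.2053, 0.3194]
tool_rot: [180.0, 0.2, 89.4]
force: [0.1, -0.1, -0.5]
grip_width: 0.0868
grasp_force: 0.0
[[ 1.   -0.01  0.  ]
 [-0.01 -0.96  0.29]
 [-0.   -0.29 -0.96]] [ 0.5007811  -0.12606925  0.48906347]
cap px [401. 158.] n 164 mean [ 0.579 -0.386  0.029] top 0.041 rect [ 582. -389.] [51. 48.] 90 ratio 0.89 shortaxis -49.0 wmean [ 0.581 -0.389]
cap px [374. 194.] n 147 mean [ 0.458 -0.296  0.037] top 0.048 rect [ 463. -300.] [44. 54.] 90 ratio 0.92 shortaxis -108.0 wmean [ 0.462 -0.3  ]
now [ 0.5002 -0.1979  0.3189] [-180.    -0.    89.9] w 87.2 t 2.6
(0.46, -0.291, 0.1, 85) -> [-3.11, -1.33, 7.3] [-0.0, -0.0, 0.82]
(0.46, -0.291, 0.027, 85) -> [-3.11, -1.33, 9.73] [-0.0, -0.0, 0.82]
```

View pics/w1.png

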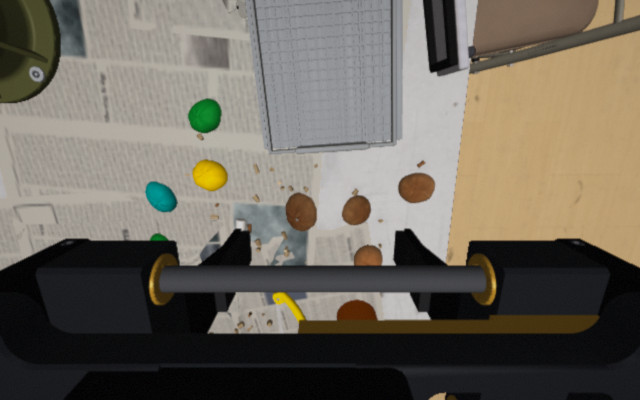

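Wrist: caps at (301,212), (357,210), (417,188) and (368,258). The tray's rear corners are at (268,152) and (399,143), with its sides running up to (250,0) and (398,0).

Run:
```python
from m import *
c=cam('wrist');caps(c,.008)
for n,p in dict(re_near=(268,152,.078),re_far=(399,143,.078),side_near=(251,5,.078),side_far=(398,5,.078)).items(): print(n,(ray(c,*p)*1000).round(0))
```

```text
cap px [413. 195.] n 570 mean [ 0.651 -0.252  0.023] top 0.03 rect [ 657. -256.] [47. 56.] 73 ratio 0.93 shortaxis -57.0 wmean [ 0.657 -0.254]
cap px [297. 219.] n 590 mean [ 0.459 -0.29   0.034] top 0.044 rect [ 457. -299.] [47. 65.] 39 ratio 0.83 shortaxis -157.0 wmean [ 0.463 -0.299]
cap px [359. 216.] n 359 mean [ 0.563 -0.289  0.024] top 0.029 rect [ 563. -295.] [51. 36.] 59 ratio 0.65 shortaxis 166.0 wmean [ 0.562 -0.292]
cap px [366. 260.] n 206 mean [ 0.58  -0.372  0.021] top 0.028 rect [ 582. -375.] [48. 26.] 0 ratio 0.37 shortaxis -87.0 wmean [ 0.581 -0.377]
re_near [ 426. -173.   78.]
re_far [ 608. -161.   78.]
side_near [414.   6.  78.]
side_far [595.   6.  78.]
```

```bash
python3 -m creep '[87,-3.15,-1.33,3,0,0,0.8, 87,-3.15,-1.33,3,0,0,0.8, 87,-3.15,-1.33,3,0,0,0.8, 87,-3.15,-1.33,7,0,0,0.8, 87,-3.15,-1.33,7,0,0,0.8, 87,-3.15,-1.33,7,0,0,0.8, 87,-3.15,-1.33,9.1,0,0,0.8, 87,-3.15,-1.33,9.1,0,0,0.8, 87,-3.15,-1.33,9.7,0,0,0.8, 87,-3.15,-1.33,9.7,0,0,0.8]' 12; python3 -m creep '[40,0,0,0,0,0,0, 40,0,0,0,0,0,0, 40,0,0,0,0,0,0,40,0,0,0,0,0,0,40,0,0,0,0,0,0,40,0,0,0,0,0,0]' 12
python3 - <<'E'
from h import *
wp((.46,-.293,.2,85),(.465,-.10,.2,0),(.465,-.10,.094,0))
E
```

```text
time_s: 3.65
tool_pos: [0.4604, -0.2891, 0.0268]
tool_rot: [-179.8, -0.1, 85.4]
force: [-0.2, 0.6, -0.2]
grip_width: 0.087
grasp_force: 0.0
time_s: 4.25
tool_pos: [0.461, -0.2914, 0.0283]
tool_rot: [180.0, -0.0, 85.3]
force: [0.2, -0.4, 0.6]
grip_width: 0.047
grasp_force: 0.0
now [ 0.461  -0.2914  0.0283] [180.   -0.   85.3] w 47.0 t 4.2
(0.46, -0.293, 0.2, 85) -> [-0.05, -0.03, -5.72] [0.0, -0.0, 0.05]
(0.465, -0.1, 0.2, 0) -> [6.37, -0.39, -5.72] [0.0, -0.0, 14.22]
(0.465, -0.1, 0.094, 0) -> [6.37, -0.39, -2.19] [0.0, -0.0, 14.22]
```

```bash
python3 -m creep '[20,0,0,0,0,0,0, 20,0,0,0,0,0,0, 20,0,0,0,0,0,0,20,0,0,0,0,0,0,20,0,0,0,0,0,0]' 12
python3 - <<'E'
from h import *
save(cam('wrist'),'w2.png')
E
```

```text
time_s: 4.75
tool_pos: [0.4625, -0.2924, 0.0299]
tool_rot: [179.8, 0.0, 85.3]
force: [-0.7, 0.4, 9.0]
grip_width: 0.0253
grasp_force: 10.6
```

View pics/w2.png

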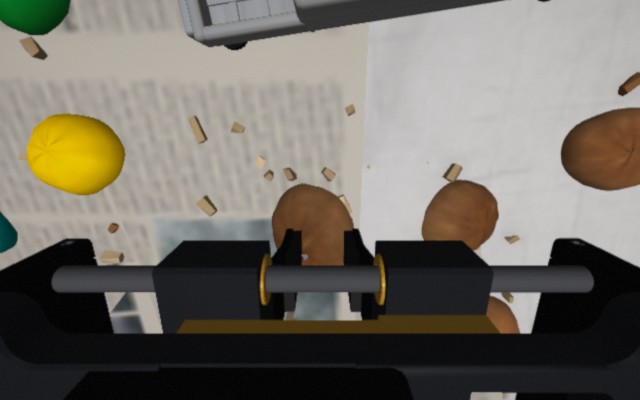

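The closed fingers at (290,280) and (360,280) hold only the rear edge of the cap, which now sits ahead of them at (311,225). I'll open, rise and measure again.

```bash
python3 -m creep '[80,0,0,0,0,0,0, 80,0,0,0,0,0,0, 80,0,0,0,0,0,0,80,0,0,0,0,0,0,80,0,0,0,0,0,0,80,0,0,0,0,0,0,80,-1,0,-5,0,0,0,80,-1,0,-5,0,0,0,80,-1,0,-5,0,0,0,80,-1,0,-5,0,0,0]' 12
python3 - <<'E'
from m import *
c=cam('wrist');caps(c,.012);save(c,'w3.png');caps(cam('top'),.008);caps(cam('scene'),.008)
print(env.get_obs()['tool_pos'])
E
```

```text
time_s: 5.8
tool_pos: [0.461, -0.3256, 0.1847]
tool_rot: [179.4, 0.2, 85.2]
force: [0.8, -1.0, 0.6]
grip_width: 0.0801
grasp_force: 0.0
cap px [490. 102.] n 1470 mean [ 0.652 -0.253  0.024] top 0.03 rect [ 659. -254.] [58. 46.] 9 ratio 0.86 shortaxis -49.0 wmean [ 0.663 -0.253]
cap px [309. 154.] n 1368 mean [ 0.452 -0.291  0.034] top 0.043 rect [ 453. -292.] [65. 48.] 78 ratio 0.78 shortaxis -174.0 wmean [ 0.456 -0.288]
cap px [408. 144.] n 782 mean [ 0.563 -0.29   0.025] top 0.029 rect [ 565. -292.] [47. 32.] 74 ratio 0.68 shortaxis 170.0 wmean [ 0.563 -0.291]
cap px [422. 222.] n 1025 mean [ 0.579 -0.384  0.028] top 0.036 rect [ 585. -390.] [48. 56.] 35 ratio 0.94 shortaxis 148.0 wmean [ 0.58  -0.389]
cap px [361. 136.] n 154 mean [ 0.654 -0.253  0.026] top 0.035 rect [ 658. -254.] [44. 55.] 90 ratio 0.8 shortaxis -66.0 wmean [ 0.659 -0.253]
cap px [372. 164.] n 110 mean [ 0.56  -0.291  0.026] top 0.034 rect [ 560. -294.] [51. 38.] 90 ratio 0.75 shortaxis 166.0 wmean [ 0.559 -0.293]
cap px [368. 194.] n 59 mean [ 0.456 -0.276  0.034] top 0.048 rect [ 461. -278.] [22. 46.] 45 ratio 0.51 shortaxis -133.0 wmean [ 0.459 -0.279]
cap px [403. 230.] n 133 mean [ 0.649 -0.258  0.023] top 0.029 rect [ 659. -249.] [59. 35.] 19 ratio 0.79 shortaxis -80.0 wmean [ 0.658 -0.25 ]
cap px [386. 251.] n 88 mean [ 0.558 -0.297  0.024] top 0.028 rect [ 566. -290.] [35. 43.] 24 ratio 0.78 shortaxis -170.0 wmean [ 0.564 -0.292]
cap px [354. 265.] n 209 mean [ 0.448 -0.298  0.031] top 0.043 rect [ 459. -286.] [60. 55.] 5 ratio 0.92 shortaxis 177.0 wmean [ 0.461 -0.288]
cap px [411. 272.] n 132 mean [ 0.575 -0.393  0.029] top 0.036 rect [ 585. -383.] [37. 45.] 74 ratio 0.86 shortaxis -135.0 wmean [ 0.584 -0.386]
[ 0.45835423 -0.32082967  0.17765569]
```

View pics/w3.png

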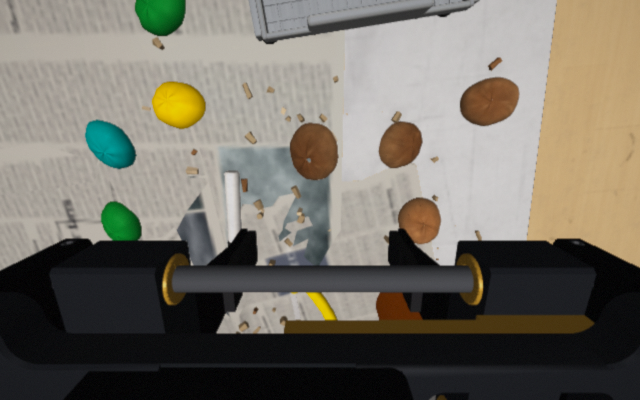

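Run:
```python
from m import *
c=cam('wrist');P=cloud(c);o=env.get_obs();print(o['tool_pos'].round(4),o['force'])
q=P[225:320:12,:][:,[225,235,245,400,410,420]]
for r in q: print((r*1000).round(0).tolist())
m=(abs(P[...,0]-.458)<.045)&(abs(P[...,1]+.29)<.045)&(P[...,2]>.004)&(np.mgrid[0:400,0:640][0]<215)
q=P[m]*1000
for z in range(4,48,5):
    s=q[(q[:,2]>z)&(q[:,2]<z+5)]
    if len(s): print(z,len(s),np.percentile(s[:,0],[2,98]).round(),np.percentile(s[:,1],[2,98]).round())
```

```text
[ 0.4579 -0.3203  0.1767] [0.15856073 0.02789087 0.3870435 ]
[[332.0, -370.0, 1.0], [350.0, -365.0, 18.0], [357.0, -372.0, 1.0], [553.0, -387.0, 4.0], [560.0, -381.0, 21.0], [570.0, -379.0, 27.0]]
[[329.0, -386.0, 2.0], [413.0, -305.0, 199.0], [417.0, -307.0, 196.0], [504.0, -313.0, 197.0], [509.0, -312.0, 200.0], [569.0, -392.0, 32.0]]
[[412.0, -305.0, 214.0], [416.0, -307.0, 210.0], [421.0, -307.0, 210.0], [501.0, -314.0, 209.0], [506.0, -314.0, 210.0], [510.0, -313.0, 214.0]]
[[416.0, -305.0, 226.0], [420.0, -307.0, 224.0], [420.0, -313.0, 211.0], [501.0, -320.0, 211.0], [502.0, -314.0, 222.0], [506.0, -312.0, 226.0]]
[[434.0, -286.0, 272.0], [437.0, -286.0, 272.0], [440.0, -286.0, 272.0], [485.0, -290.0, 271.0], [488.0, -290.0, 272.0], [491.0, -290.0, 272.0]]
[[434.0, -289.0, 273.0], [437.0, -289.0, 273.0], [440.0, -290.0, 273.0], [485.0, -293.0, 273.0], [488.0, -294.0, 272.0], [491.0, -293.0, 273.0]]
[[416.0, -318.0, 235.0], [420.0, -321.0, 232.0], [342.0, -474.0, 5.0], [548.0, -481.0, 20.0], [500.0, -327.0, 232.0], [503.0, -326.0, 234.0]]
[[415.0, -325.0, 235.0], [419.0, -326.0, 234.0], [340.0, -492.0, 7.0], [543.0, -482.0, 42.0], [499.0, -332.0, 234.0], [503.0, -332.0, 235.0]]
4 149 [427. 491.] [-334. -248.]
9 43 [429. 483.] [-335. -250.]
14 78 [430. 464.] [-302. -259.]
19 173 [431. 471.] [-318. -260.]
24 290 [434. 480.] [-320. -263.]
29 509 [438. 483.] [-319. -266.]
34 678 [445. 481.] [-316. -271.]
39 505 [454. 477.] [-308. -279.]
44 21 [462. 470.] [-297. -291.]
```

Run:
```python
from m import *
c=cam('wrist');P=cloud(c);o=env.get_obs();T=o['tool_pos'];print(T.round(4),o['grip_width'],o['tool_rot'],'cam',-np.array(c['R']).T@np.array(c['t']))
R=Ro.from_euler('xyz',o['tool_rot'],degrees=True)
L=R.inv().apply((P.reshape(-1,3)-T)).reshape(400,640,3)*1000
for v in range(210,246,4):
    r=[(u,L[v,u].round(0).astype(int).tolist()) for u in range(225,420,5) if c['depth'][v,u]>0 and L[v,u,2]<60 and abs(L[v,u,1])<70]
    print(v,r)
for X in ([0,40,22],[10,40,22],[0,-40,22],[0,0,22]): print(X,proj(c,T+R.apply(np.array(X)/1000)).round())
s=c['color'][190:330,200:440];cv2.imwrite('pics/f.png',cv2.resize(s,None,fx=3,fy=3)[:,:,::-1])
```

```text
[ 0.4577 -0.32    0.1762] 0.08020730604496247 [-1.79829977e+02 -8.32657450e-02  8.53486755e+01] cam [ 0.46592188 -0.24227179  0.34680391]
210 []
214 []
218 []
222 []
226 []
230 [(240, [12, -47, -11]), (245, [12, -43, -12]), (250, [11, -42, -8]), (255, [11, -38, -9]), (390, [11, 42, -8]), (395, [11, 45, -9]), (400, [12, 47, -12]), (405, [12, 50, -12])]
234 [(240, [12, -45, -17]), (245, [10, -43, -14]), (250, [11, -40, -14]), (255, [9, -38, -11]), (390, [9, 42, -11]), (395, [11, 44, -14]), (400, [11, 47, -14]), (405, [12, 48, -19])]
238 [(235, [12, -46, -23]), (240, [12, -43, -24]), (245, [11, -42, -20]), (250, [10, -39, -19]), (255, [6, -39, -10]), (390, [7, 41, -12]), (395, [11, 42, -20]), (400, [11, 45, -20]), (405, [12, 47, -23]), (410, [12, 50, -22])]
242 [(235, [12, -45, -28]), (240, [11, -43, -25]), (245, [11, -40, -25]), (250, [10, -38, -24]), (255, [4, -38, -12]), (390, [4, 42, -12]), (395, [10, 42, -23]), (400, [11, 44, -26]), (405, [11, 46, -25]), (410, [12, 48, -28])]
[0, 40, 22] [376. 227.]
[10, 40, 22] [377. 214.]
[0, -40, 22] [263. 227.]
[0, 0, 22] [320. 227.]
```

View pics/f.png

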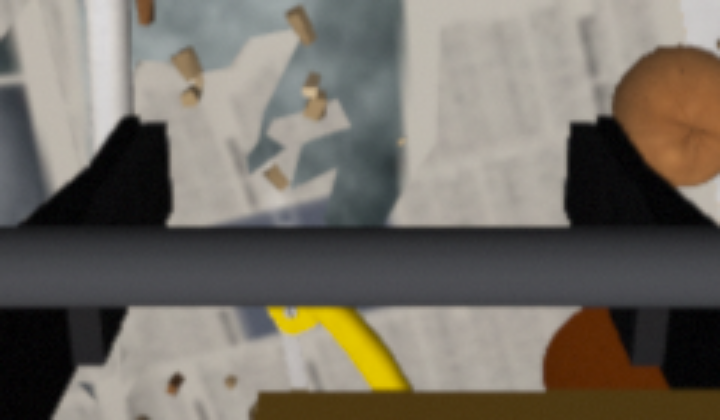

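The closed-up view shows the fingertips ending at rows 230–232. That puts them about 7 mm behind the reported TCP, not 22 mm ahead, which explains the pinch high on the dome. I'll descend in small steps and watch the force.

```bash
python3 -m creep '[87,0.97,0.15,0,0,0,0, 87,0.97,0.15,2,0,0,0, 87,0.97,0.15,4,0,0,0, 87,0.97,0.15,4.9,0,0,0, 87,0.97,0.15,4.9,0,0,0, 87,0.97,0.15,4.9,0,0,0]' 12;  python3 -m creep '[87,0,0,0.3,0,0,0, 87,0,0,0.3,0,0,0]';python3 -m creep '[87,0,0,0.2,0,0,0, 87,0,0,0.2,0,0,0]';python3 -m creep '[87,0,0,0.2,0,0,0, 87,0,0,0.2,0,0,0]'
```

```text
time_s: 6.65
tool_pos: [0.4641, -0.2925, 0.0304]
tool_rot: [-179.8, -0.0, 85.3]
force: [0.5, -0.7, 1.0]
grip_width: 0.087
grasp_force: 0.0
time_s: 6.85
tool_pos: [0.4664, -0.293, 0.0233]
tool_rot: [179.9, 0.0, 85.3]
force: [0.0, 0.3, -0.1]
grip_width: 0.0868
grasp_force: 0.0
time_s: 7.05
tool_pos: [0.4657, -0.2925, 0.0164]
tool_rot: [180.0, -0.0, 85.3]
force: [0.6, -0.1, 0.3]
grip_width: 0.0869
grasp_force: 0.0
time_s: 7.25
tool_pos: [0.465, -0.2923, 0.0096]
tool_rot: [-180.0, -0.0, 85.3]
force: [-0.3, 0.3, 0.2]
grip_width: 0.0868
grasp_force: 0.0
```

```bash
python3 -m creep '[87,0,0,0.2,0,0,0, 87,0,0,0.2,0,0,0]';python3 -m creep '[87,0,0,0.15,0,0,0, 87,0,0,0.15,0,0,0]';python3 -m creep '[40,0,0,0,0,0,0,40,0,0,0,0,0,0,40,0,0,0,0,0,0,40,0,0,0,0,0,0,40,0,0,0,0,0,0,40,0,0,0,0,0,0]' 12
```

```text
time_s: 7.45
tool_pos: [0.4649, -0.2923, 0.0034]
tool_rot: [-179.9, -0.0, 85.3]
force: [-0.6, -0.0, -0.6]
grip_width: 0.0868
grasp_force: 0.0
time_s: 7.65
tool_pos: [0.465, -0.2924, -0.0009]
tool_rot: [-180.0, -0.0, 85.3]
force: [0.5, -0.4, 0.2]
grip_width: 0.0873
grasp_force: 0.0
time_s: 8.25
tool_pos: [0.4653, -0.2927, -0.0002]
tool_rot: [-180.0, -0.0, 85.3]
force: [-0.7, 0.7, 0.9]
grip_width: 0.0542
grasp_force: 11.5
```

Run:
```python
from h import *
wp((.463,-.292,.16,85),(.463,-.007,.17,4),(.463,-.007,.069,4))
```

```text
now [ 4.653e-01 -2.927e-01 -2.000e-04] [-180.    -0.    85.3] w 54.2 t 8.2
(0.463, -0.292, 0.16, 85) -> [0.02, -0.08, -5.34] [-0.0, -0.0, 0.05]
(0.463, -0.007, 0.17, 4) -> [9.49, -0.85, -5.67] [-0.0, -0.0, 13.55]
(0.463, -0.007, 0.069, 4) -> [9.49, -0.85, -2.31] [-0.0, -0.0, 13.55]
```

```bash
python3 -m creep '[40,0,0,-2,0,0,0, 40,0,0,-4,0,0,0, 40,0,0,-5.6,0,0,0, 40,1.5,-0.1,-5.6,0,0,1.4, 40,3,-0.2,-5.6,0,0,2.8, 40,4.5,-0.4,-5.6,0,0,4.2, 40,6,-0.5,-5.6,0,0,5.6, 40,7.5,-0.6,-5.6,0,0,7, 40,8.5,-0.7,-5.6,0,0,8.4, 40,9.5,-0.85,-5.6,0,0,9.8, 40,9.5,-0.85,-5.6,0,0,11.2, 40,9.5,-0.85,-5.6,0,0,12.5]' 14;  python3 -m creep '[40,0,0,0,0,0,1.05, 40,0,0,0,0,0,1.05]'
python3 - <<'E'
from h import *
wp((.463,-.007,.08,4),(.463,-.007,.069,4))
c=cam('wrist');save(c,'w4.png')
E
```

```text
time_s: 9.45
tool_pos: [0.4629, -0.0031, 0.1675]
tool_rot: [-179.9, -0.0, 21.2]
force: [0.4, -0.6, 0.1]
grip_width: 0.0538
grasp_force: 13.4
time_s: 9.65
tool_pos: [0.4632, -0.0064, 0.1676]
tool_rot: [-180.0, -0.0, 14.9]
force: [-0.1, 0.4, -0.2]
grip_width: 0.0537
grasp_force: 13.4
now [ 0.4632 -0.0064  0.1676] [-180.    -0.    14.9] w 53.7 t 9.7
(0.463, -0.007, 0.08, 4) -> [-0.01, 0.02, 2.92] [-0.0, -0.0, 1.82]
(0.463, -0.007, 0.069, 4) -> [-0.01, 0.02, 3.29] [-0.0, -0.0, 1.82]
```

View pics/w4.png

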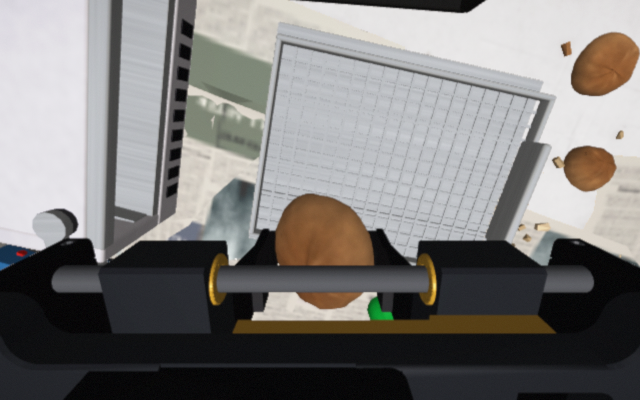

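Wrist: cap 1 is held at (325,245). The tray's front rim runs (283,40)–(255,235), with the far rear corner at (552,97). The dryer's sill is on the left at x≈165, and the latch knob is at (55,225).

Run:
```python
from h import *
c=cam('wrist')
P=cloud(c)
for n,p in dict(ff=(279,37,.078),rf=(553,97,.078),fn=(252,235,.078)).items(): print(n,(ray(c,*p)*1000).round(0))
for n,p in dict(sill_a=(180,10),sill_b=(162,215),deck=(130,130),roof=(40,100),knob=(55,220),lip=(525,190),mesh=(400,130)).items(): print(n,(P[p[1],p[0]]*1000).round(0))
wp((.463,-.007,.08,4),(.463,-.007,.069,4))
```

```text
ff [586.  63.  78.]
rf [ 601. -170.   78.]
fn [412.  50.  78.]
sill_a [590. 157.  45.]
sill_b [393. 151.  45.]
deck [478. 181.  62.]
roof [497. 199. 131.]
knob [420. 177. 145.]
lip [ 523. -171.   94.]
mesh [543. -58.  67.]
now [ 0.4632 -0.0067  0.1676] [-180.   -0.   15.] w 53.7 t 9.8
(0.463, -0.007, 0.08, 4) -> [-0.01, 0.01, 2.92] [-0.0, -0.0, 1.84]
(0.463, -0.007, 0.069, 4) -> [-0.01, 0.01, 3.29] [-0.0, -0.0, 1.84]
```

```bash
python3 -m creep '[40,-0.03,0.1,1.5,0,0,1.4, 40,-0.03,0.1,2.9,0,0,1.84, 40,-0.03,0.1,2.9,0,0,1.84, 40,-0.03,0.1,3.15,0,0,1.84, 40,-0.03,0.1,3.3,0,0,1.84, 40,-0.03,0.1,3.3,0,0,1.84]' 14;  python3 -m creep '[70,0,0,0,0,0,0,70,0,0,0,0,0,0,70,0,0,0,0,0,0,70,0,0,0,0,0,0,70,0,0,-1,0,0,0,70,0,0,-3,0,0,0,70,0,0,-3,0,0,0]'
python3 - <<'E'
from m import *
caps(cam('scene'),.008)
wp((.463,-.007,.17,4),(.56,-.24,.15,64),(.562,-.292,.12,64),(.562,-.292,.0,64))
E
```

```text
time_s: 10.35
tool_pos: [0.4641, -0.0095, 0.0697]
tool_rot: [-180.0, -0.1, 3.9]
force: [0.1, 0.4, 0.1]
grip_width: 0.0534
grasp_force: 13.4
time_s: 11.05
tool_pos: [0.4664, -0.0097, 0.1636]
tool_rot: [-179.9, -0.5, 3.8]
force: [1.3, -0.9, 0.7]
grip_width: 0.0697
grasp_force: 0.0
cap px [311. 185.] n 54 mean [ 0.458 -0.016  0.105] top 0.109 rect [502.  75.] [37. 54.] 85 ratio 0.7 shortaxis -92.0 wmean [0.502 0.075]
cap px [403. 230.] n 129 mean [ 0.649 -0.258  0.023] top 0.03 rect [ 657. -249.] [61. 35.] 18 ratio 0.81 shortaxis -76.0 wmean [ 0.655 -0.253]
cap px [386. 251.] n 96 mean [ 0.557 -0.297  0.023] top 0.028 rect [ 563. -290.] [44. 43.] 40 ratio 0.83 shortaxis -159.0 wmean [ 0.56 -0.29]
cap px [411. 272.] n 137 mean [ 0.574 -0.393  0.029] top 0.036 rect [ 583. -385.] [40. 50.] 84 ratio 0.9 shortaxis -122.0 wmean [ 0.581 -0.387]
now [ 0.4662 -0.0094  0.1631] [-179.9   -0.5    3.9] w 70.1 t 11.1
(0.463, -0.007, 0.17, 4) -> [-0.1, -0.09, -0.23] [-0.02, -0.08, -0.02]
(0.56, -0.24, 0.15, 64) -> [2.6, 7.88, 0.44] [0.02, -0.08, -10.02]
(0.562, -0.292, 0.12, 64) -> [2.54, 9.62, 1.44] [0.02, -0.08, -10.02]
(0.562, -0.292, 0.0, 64) -> [2.51, 9.62, 5.44] [0.02, -0.08, -10.02]
```

```bash
python3 -m creep '[87,0.4,1.6,0,0,0,-1.4, 87,0.8,3.2,0,0,0,-2.8, 87,1.2,4.8,0,0,0,-4.2, 87,1.6,6.4,0,0,0,-5.6, 87,2,8,0,0,0,-7, 87,2.5,9.6,0.4,0,0,-8.4, 87,2.5,9.6,0.4,0,0,-9.6, 87,2.5,9.6,2,0,0,-10, 87,2.5,9.6,3.5,0,0,-10, 87,2.5,9.6,4.5,0,0,-10, 87,2.5,9.6,5,0,0,-10,87,2.5,9.6,5,0,0,-10]' 14
python3 - <<'E'
from h import *
wp((.562,-.292,-.001,64))
E
```

```text
time_s: 12.3
tool_pos: [0.5553, -0.291, 0.0058]
tool_rot: [-179.7, 0.0, 63.8]
force: [0.1, 0.0, -0.1]
grip_width: 0.0869
grasp_force: 0.0
now [ 0.5553 -0.291   0.0058] [-179.7    0.    63.8] w 86.9 t 12.3
(0.562, -0.292, -0.001, 64) -> [0.07, 0.22, 0.22] [-0.05, 0.01, -0.03]
```

```bash
python3 -m creep '[87,0.05,0.15,0.15,0,0,0,87,0.05,0.15,0.22,0,0,0,30,0.05,0.15,0.22,0,0,0,30,0.05,0.15,0.22,0,0,0,30,0.05,0.15,0.22,0,0,0,30,0.05,0.15,0.22,0,0,0,30,0.05,0.15,0.22,0,0,0,30,0.05,0.15,0.22,0,0,0,30,0.05,0.15,0.22,0,0,0,30,0.05,0.15,0.22,0,0,0]' 14
python3 - <<'E'
from h import *
wp((.562,-.292,.16,64),(.546,-.004,.16,4),(.546,-.004,.068,4))
E
```

```text
time_s: 13.3
tool_pos: [0.562, -0.2925, 0.0021]
tool_rot: [-180.0, -0.0, 63.9]
force: [-1.2, 0.6, 1.8]
grip_width: 0.0449
grasp_force: 13.5
now [ 0.562  -0.2925  0.0021] [-180.    -0.    63.9] w 44.9 t 13.3
(0.562, -0.292, 0.16, 64) -> [0.02, -0.01, -5.26] [-0.0, -0.0, -0.02]
(0.546, -0.004, 0.16, 4) -> [8.4, -4.72, -5.26] [-0.0, -0.0, 9.98]
(0.546, -0.004, 0.068, 4) -> [8.4, -4.72, -2.19] [-0.0, -0.0, 9.98]
```

```bash
python3 -m creep '[30,0,0,-2,0,0,0, 30,0,0,-4,0,0,0, 30,0,0,-5.3,0,0,0, 30,1.4,-0.8,-5.3,0,0,1.3, 30,2.8,-1.6,-5.3,0,0,2.6, 30,4.2,-2.4,-5.3,0,0,3.9, 30,5.6,-3.2,-5.3,0,0,5.2, 30,7,-4,-5.3,0,0,6.5, 30,8.4,-4.7,-5.3,0,0,7.8, 30,8.4,-4.7,-5.3,0,0,9.1, 30,8.4,-4.7,-5.3,0,0,10, 30,8.4,-4.7,-5.3,0,0,10]' 14
python3 - <<'E'
from h import *
wp((.546,-.004,.16,4),(.546,-.004,.07,4))
print(env.get_obs()['grasp_force'])
E
```

```text
time_s: 14.5
tool_pos: [0.5464, -0.0033, 0.1609]
tool_rot: [-180.0, 0.0, 4.0]
force: [0.6, -0.4, 0.0]
grip_width: 0.0455
grasp_force: 13.1
now [ 0.5464 -0.0033  0.1609] [-180.    0.    4.] w 45.5 t 14.5
(0.546, -0.004, 0.16, 4) -> [-0.02, 0.02, 0.03] [-0.0, 0.0, -0.01]
(0.546, -0.004, 0.07, 4) -> [-0.02, 0.02, 3.03] [-0.0, 0.0, -0.01]
13.148444214602932
```

```bash
python3 -m creep '[30,0,0,1.5,0,0,0, 30,0,0,2.7,0,0,0, 30,0,0,3,0,0,0, 30,0,0,3,0,0,0, 62,0,0,3,0,0,0, 62,0,0,3,0,0,0, 62,0,0,3,0,0,0, 62,0,0,1,0,0,0, 62,0,0,-0.2,0,0,0, 62,0,0,-0.2,0,0,0]' 14
python3 - <<'E'
from m import *
caps(cam('scene'),.008)
wp((.657,-.253,.16,24),(.657,-.253,.0,24))
E
```

```text
time_s: 15.5
tool_pos: [0.5512, -0.0047, 0.1741]
tool_rot: [-179.9, -0.7, 3.8]
force: [1.6, 0.7, 0.1]
grip_width: 0.0618
grasp_force: 0.0
cap px [334. 179.] n 88 mean [ 0.544 -0.015  0.089] top 0.095 rect [585.  57.] [48. 56.] 4 ratio 0.9 shortaxis -106.0 wmean [0.583 0.058]
cap px [310. 185.] n 46 mean [ 0.456 -0.014  0.105] top 0.11 rect [499.  80.] [55. 24.] 19 ratio 0.69 shortaxis -85.0 wmean [0.5   0.079]
cap px [403. 231.] n 127 mean [ 0.649 -0.258  0.023] top 0.029 rect [ 658. -249.] [60. 35.] 19 ratio 0.77 shortaxis -67.0 wmean [ 0.658 -0.251]
cap px [411. 273.] n 143 mean [ 0.573 -0.393  0.029] top 0.036 rect [ 583. -386.] [49. 40.] 15 ratio 0.94 shortaxis -121.0 wmean [ 0.579 -0.388]
now [ 0.5493 -0.0043  0.1711] [-179.9   -0.4    3.9] w 62.0 t 15.6
(0.657, -0.253, 0.16, 24) -> [3.02, 8.51, 0.37] [-0.01, -0.08, -3.35]
(0.657, -0.253, 0.0, 24) -> [2.98, 8.53, 5.71] [-0.01, -0.08, -3.35]
```

```bash
python3 -m creep '[87,0.5,1.5,0,0,0,-0.6, 87,1,3,0,0,0,-1.2, 87,1.5,4.5,0,0,0,-1.8, 87,2,6,0,0,0,-2.4, 87,2.5,7.5,0,0,0,-3.35, 87,3,8.5,0.3,0,0,-3.35, 87,3,8.5,0.3,0,0,-3.35, 87,3,8.5,2,0,0,-3.35, 87,3,8.5,3.5,0,0,-3.35, 87,3,8.5,4.8,0,0,-3.35, 87,3,8.5,5.2,0,0,-3.35,87,3,8.5,5.2,0,0,-3.35]' 14
python3 - <<'E'
from h import *
wp((.657,-.253,-.001,24))
E
```

```text
time_s: 16.75
tool_pos: [0.6519, -0.2509, 0.0089]
tool_rot: [-179.8, 0.2, 24.0]
force: [0.2, 0.4, 0.6]
grip_width: 0.087
grasp_force: 0.0
now [ 0.6519 -0.2509  0.0089] [-179.8    0.2   24. ] w 87.0 t 16.8
(0.657, -0.253, -0.001, 24) -> [0.13, 0.13, 0.33] [-0.03, 0.03, -0.0]
```

```bash
python3 -m creep '[87,0.1,0.1,0.2,0,0,0,87,0.1,0.1,0.3,0,0,0,30,0.1,0.1,0.3,0,0,0,30,0.1,0.1,0.3,0,0,0,30,0.1,0.1,0.3,0,0,0,30,0.1,0.1,0.3,0,0,0,30,0.1,0.1,0.3,0,0,0,30,0.1,0.1,0.3,0,0,0,30,0.1,0.1,0.3,0,0,0,30,0.1,0.1,0.3,0,0,0]' 14
python3 - <<'E'
from h import *
wp((.657,-.253,.16,24),(.552,-.1,.16,4),(.552,-.1,.071,4))
E
```

```text
time_s: 17.75
tool_pos: [0.6574, -0.2541, 0.002]
tool_rot: [-180.0, -0.0, 24.0]
force: [0.4, -0.1, -0.4]
grip_width: 0.0461
grasp_force: 13.5
now [ 0.6574 -0.2541  0.002 ] [-180.   -0.   24.] w 46.1 t 17.8
(0.657, -0.253, 0.16, 24) -> [0.0, -0.04, -5.27] [-0.0, -0.0, -0.01]
(0.552, -0.1, 0.16, 4) -> [-1.13, -6.12, -5.26] [-0.0, -0.0, 3.33]
(0.552, -0.1, 0.071, 4) -> [-1.13, -6.12, -2.3] [-0.0, -0.0, 3.33]
```

```bash
python3 -m creep '[30,0,0,-2,0,0,0, 30,0,0,-4,0,0,0, 30,0,0,-5.3,0,0,0, 30,-0.2,-1.5,-5.3,0,0,0.7, 30,-0.5,-3,-5.3,0,0,1.5, 30,-0.8,-4.5,-5.3,0,0,2.5, 30,-1.13,-6.1,-5.3,0,0,3.3, 30,-1.13,-6.1,-5.3,0,0,3.3, 30,-1.13,-6.1,-4,0,0,3.3, 30,-1.13,-6.1,-2.7,0,0,3.3, 30,-1.13,-6.1,-2.3,0,0,3.3, 30,-1.13,-6.1,-2.3,0,0,3.3]' 14; python3 -m creep '[62,0,0,0,0,0,0, 62,0,0,0,0,0,0,62,0,0,0,0,0,0,62,0,0,-2,0,0,0,62,0,0,-3.1,0,0,0,62,0,0,-3.1,0,0,0]';python3 - <<'E'
from m import *
caps(cam('scene'),.008)
wp((.582,-.388,.16,90),(.582,-.388,.0,90))
E
```

```text
time_s: 18.95
tool_pos: [0.5513, -0.1008, 0.07]
tool_rot: [-180.0, 0.2, 4.1]
force: [0.0, -0.1, 0.1]
grip_width: 0.0459
grasp_force: 13.5
time_s: 19.55
tool_pos: [0.5563, -0.1022, 0.1705]
tool_rot: [180.0, -0.7, 4.1]
force: [0.6, -0.5, -0.8]
grip_width: 0.0619
grasp_force: 0.0
cap px [334. 179.] n 74 mean [ 0.545 -0.013  0.09 ] top 0.096 rect [587.  65.] [40. 46.] 69 ratio 0.73 shortaxis -114.0 wmean [0.586 0.065]
cap px [312. 185.] n 60 mean [ 0.46  -0.016  0.105] top 0.111 rect [503.  76.] [35. 56.] 76 ratio 0.6 shortaxis -98.0 wmean [0.502 0.074]
cap px [349. 196.] n 102 mean [ 0.545 -0.106  0.09 ] top 0.097 rect [590. -39.] [68. 37.] 5 ratio 0.61 shortaxis -95.0 wmean [ 0.59  -0.041]
cap px [411. 272.] n 137 mean [ 0.574 -0.393  0.029] top 0.036 rect [ 584. -384.] [47. 37.] 3 ratio 0.95 shortaxis -126.0 wmean [ 0.584 -0.386]
now [ 0.5546 -0.1013  0.1677] [-180.    -0.4    4.2] w 61.9 t 19.6
(0.582, -0.388, 0.16, 90) -> [0.22, 9.6, 0.25] [0.05, -0.06, -14.31]
(0.582, -0.388, 0.0, 90) -> [0.18, 9.6, 5.58] [0.05, -0.06, -14.31]
```

```bash
python3 -m creep '[87,0,1,0,0,0,-1.4, 87,0,2,0,0,0,-2.8, 87,0,3,0,0,0,-4.2, 87,0,4,0,0,0,-5.6, 87,0,5,0,0,0,-7, 87,0,6,0,0,0,-8.4, 87,0,7,0,0,0,-9.8, 87,0.1,8,0,0,0,-11.2, 87,0.1,9,0,0,0,-12.6, 87,0.2,9.6,0,0,0,-14.3, 87,0.2,9.6,0,0,0,-14.3,87,0.2,9.6,0,0,0,-14.3]' 14
python3 - <<'E'
from m import *
c=cam('wrist');caps(c,.012)
wp((.583,-.388,.05,90),(.583,-.388,.0,90))
E
```

```text
time_s: 20.8
tool_pos: [0.5784, -0.3871, 0.1628]
tool_rot: [-179.9, -0.1, 89.8]
force: [-0.2, -0.5, -0.0]
grip_width: 0.0873
grasp_force: 0.0
cap px [323. 186.] n 1325 mean [ 0.581 -0.385  0.028] top 0.036 rect [ 580. -390.] [50. 55.] 1 ratio 0.91 shortaxis -53.0 wmean [ 0.582 -0.39 ]
cap px [307. 292.] n 67 mean [ 0.564 -0.483  0.077] top 0.086 rect [ 561. -527.] [82.  3.] 2 ratio 0.32 shortaxis -91.0 wmean [ 0.56  -0.527]
now [ 0.5789 -0.3862  0.163 ] [-1.799e+02 -1.000e-01  8.990e+01] w 86.8 t 20.9
(0.583, -0.388, 0.05, 90) -> [-0.07, 0.14, 3.77] [-0.01, -0.02, -0.02]
(0.583, -0.388, 0.0, 90) -> [-0.07, 0.14, 5.43] [-0.01, -0.02, -0.02]
```

```bash
python3 -m creep '[87,-0.07,0.12,1.6,0,0,0,87,-0.07,0.12,3.2,0,0,0,87,-0.07,0.12,4.7,0,0,0,87,-0.07,0.12,5.4,0,0,0,87,-0.07,0.12,5.4,0,0,0,35,-0.07,0.12,5.4,0,0,0,35,-0.07,0.12,5.4,0,0,0,35,-0.07,0.12,5.4,0,0,0,35,-0.07,0.12,5.4,0,0,0,35,-0.07,0.12,5.4,0,0,0,35,-0.07,0.12,5.4,0,0,0,35,-0.07,0.12,5.4,0,0,0]' 14
python3 - <<'E'
from h import *
wp((.582,-.388,.16,90),(.468,-.106,.16,4),(.468,-.106,.071,4))
print(env.get_obs()['grasp_force'])
E
```

```text
time_s: 22.05
tool_pos: [0.5827, -0.3898, 0.0026]
tool_rot: [180.0, -0.0, 89.9]
force: [-0.2, 0.5, 3.3]
grip_width: 0.0504
grasp_force: 14.0
now [ 0.5827 -0.3898  0.0026] [180.   -0.   89.9] w 50.4 t 22.1
(0.582, -0.388, 0.16, 90) -> [0.06, -0.02, -5.25] [0.0, -0.0, -0.01]
(0.468, -0.106, 0.16, 4) -> [9.46, -3.83, -5.25] [0.0, -0.0, 14.32]
(0.468, -0.106, 0.071, 4) -> [9.46, -3.83, -2.28] [0.0, -0.0, 14.32]
14.032089916581754
```

```bash
python3 -m creep '[35,0,0,-2,0,0,0, 35,0,0,-4,0,0,0, 35,0,0,-5.3,0,0,1.4, 35,1.4,-0.5,-5.3,0,0,2.8, 35,2.8,-1,-5.3,0,0,4.2, 35,4.2,-1.6,-5.3,0,0,5.6, 35,5.6,-2.2,-5.3,0,0,7, 35,7,-2.8,-5.3,0,0,8.4, 35,8.3,-3.4,-5.3,0,0,9.8, 35,9.4,-3.8,-5.3,0,0,11.2, 35,9.46,-3.83,-5.3,0,0,12.6, 35,9.46,-3.83,-5.3,0,0,14.3]' 14
python3 - <<'E'
from h import *
wp((.468,-.106,.16,4),(.468,-.106,.071,4))
print(env.get_obs()['grasp_force'])
E
```

```text
time_s: 23.25
tool_pos: [0.467, -0.1021, 0.1608]
tool_rot: [-179.8, -0.0, 12.2]
force: [-0.8, -0.9, -0.2]
grip_width: 0.0498
grasp_force: 14.0
now [ 0.467  -0.1021  0.1608] [-179.8   -0.    12.2] w 49.8 t 23.2
(0.468, -0.106, 0.16, 4) -> [0.0, 0.13, 0.03] [-0.03, -0.0, 1.37]
(0.468, -0.106, 0.071, 4) -> [0.0, 0.14, 2.99] [-0.03, -0.0, 1.37]
13.98337209247984
```

```bash
python3 -m creep '[35,0,0.13,1.2,0,0,1.3, 35,0,0.13,2.5,0,0,1.3, 35,0,0.13,3,0,0,1.3, 35,0,0.13,3,0,0,1.3, 64,0,0.13,3,0,0,1.3, 64,0,0.13,3,0,0,1.3, 64,0,0.13,3,0,0,1.3, 64,0,0.13,1.5,0,0,1.3, 64,0,0.13,0,0,0,1.3, 64,0,0.13,-1.5,0,0,1.3, 64,0,0.13,-3,0,0,1.3, 64,0,0.13,-3,0,0,1.3]' 14
python3 - <<'E'
from h import *
wp((.5,-.16,.34,90))
E
```

```text
time_s: 24.45
tool_pos: [0.4726, -0.1103, 0.2578]
tool_rot: [-179.9, -0.7, 4.4]
force: [1.6, -0.0, -0.1]
grip_width: 0.0638
grasp_force: 0.0
now [ 0.4726 -0.1103  0.2578] [-179.9   -0.7    4.4] w 63.8 t 24.4
(0.5, -0.16, 0.34, 90) -> [0.82, 1.72, -2.73] [0.08, -0.11, -14.26]
```

```bash
python3 -m creep '[64,0.1,0.3,-0.5,0,0,-1.4, 64,0.2,0.6,-1,0,0,-2.8, 64,0.4,0.9,-1.5,0,0,-4.2, 64,0.5,1.2,-2,0,0,-5.6, 64,0.6,1.5,-2.5,0,0,-7, 64,0.8,1.7,-2.7,0,0,-8.4, 64,0.8,1.7,-2.7,0,0,-9.8, 64,0.8,1.7,-2.7,0,0,-11.2, 64,0.8,1.7,-2.7,0,0,-12.6, 64,0.8,1.7,-2.7,0,0,-14.2, 64,0.8,1.7,-2.7,0,0,-14.2,64,0.8,1.7,-2.7,0,0,-14.2]'
python3 - <<'E'
from h import *
c=cam('wrist');save(c,'w5.png');np.savez('w5.npz',**{k:c[k] for k in c})
E
```

```text
time_s: 25.65
tool_pos: [0.4965, -0.1587, 0.332]
tool_rot: [180.0, -0.0, 89.5]
force: [0.1, -0.2, -0.1]
grip_width: 0.064
grasp_force: 0.0
```

View pics/w5.png

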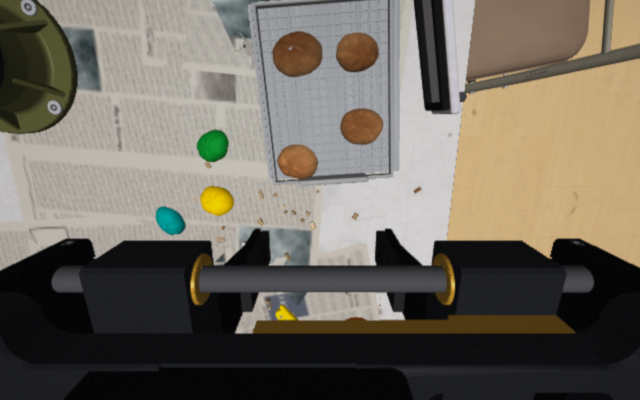

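Wrist: all four caps are on the tray at (297,53), (357,51), (361,126) and (298,161). The fourth sits near the rear-left corner, so I'll check that it is inside the rim. The tray corners are at (250,5), (272,182), (397,177) and (390,0).

Run:
```python
from m import *
c=dict(np.load('w5.npz'))
caps(c,.075)
P=cloud(c)
for n,p in dict(re_near=(272,182,.078),re_far=(397,177,.078),side_near=(250,8,.078),side_far=(389,5,.078)).items(): print(n,(ray(c,*p)*1000).round(0))
q=P[60:230,:].reshape(-1,3);m=(q[:,2]>.086)&(q[:,2]<.1)&(q[:,1]<-.15)&(q[:,1]>-.2)&(q[:,0]>.4)&(q[:,0]<.62);q=q[m]*1000
print('lip',len(q),q.mean(0).round(1),np.percentile(q[:,0],[2,98]).round(),np.polyfit(q[:,0],q[:,1],1))
h=cv2.cvtColor(c['color'],cv2.COLOR_RGB2HSV)
s=P[130:190,265:330];k=(h[130:190,265:330,1]>75)&(s[...,2]>.06);s=s[k]*1000
for z in range(65,110,6):
    t=s[(s[:,2]>z)&(s[:,2]<z+6)]
    if len(t)>3: print(z,len(t),np.percentile(t[:,0],[2,98]).round(),np.percentile(t[:,1],[2,98]).round())
```

```text
cap px [294.  48.] n 1041 mean [ 0.464 -0.004  0.102] top 0.111 rect [464.  -1.] [42. 60.] 90 ratio 0.73 shortaxis -71.0 wmean [ 0.464 -0.005]
cap px [360.  54.] n 814 mean [ 0.548 -0.01   0.091] top 0.096 rect [550.  -7.] [49. 41.] 62 ratio 0.75 shortaxis -63.0 wmean [ 0.546 -0.007]
cap px [358. 125.] n 783 mean [ 0.547 -0.098  0.091] top 0.097 rect [549. -98.] [51. 46.] 55 ratio 0.83 shortaxis -54.0 wmean [ 0.552 -0.099]
cap px [294. 166.] n 535 mean [ 0.458 -0.154  0.094] top 0.099 rect [ 459. -156.] [35. 57.] 73 ratio 0.72 shortaxis -118.0 wmean [ 0.463 -0.156]
re_near [ 423. -180.   78.]
re_far [ 609. -174.   78.]
side_near [408.  47.  78.]
side_far [584.  49.  78.]
lip 808 [ 490.4 -166.8   93.5] [441. 559.] [ -0.14392582 -96.24704902]
77 21 [459. 488.] [-174. -158.]
83 197 [435. 489.] [-171. -125.]
89 430 [438. 485.] [-167. -127.]
95 400 [445. 477.] [-160. -132.]
```

Run:
```python
from h import *
wp((.461,-.148,.14,94),(.461,-.148,.075,94),(.468,-.106,.09,94))
```

```text
now [ 0.4966 -0.1586  0.332 ] [180.   -0.   89.5] w 64.1 t 25.7
(0.461, -0.148, 0.14, 94) -> [0.34, -1.19, 6.4] [0.0, -0.01, -0.75]
(0.461, -0.148, 0.075, 94) -> [0.34, -1.19, 8.57] [0.0, -0.01, -0.75]
(0.468, -0.106, 0.09, 94) -> [1.74, -0.97, 8.07] [0.0, -0.01, -0.75]
```

```bash
python3 -m creep '[72,0.34,-1.19,1.5,0,0,-0.75, 72,0.34,-1.19,3,0,0,-0.75, 72,0.34,-1.19,4.5,0,0,-0.75, 72,0.34,-1.19,6,0,0,-0.75, 72,0.34,-1.19,7.4,0,0,-0.75, 72,0.34,-1.19,8.2,0,0,-0.75, 72,0.34,-1.19,8.55,0,0,-0.75, 72,0.34,-1.19,8.55,0,0,-0.75]'; python3 -m creep '[35,0,0,0,0,0,0,35,0,0,0,0,0,0,35,0,0,0,0,0,0,35,0,0,0,0,0,0,35,0,0,0,0,0,0,35,0,0,0,0,0,0]' 14;  python3 -m creep '[35,0,0,-0.2,0,0,0,35,0,0,-0.4,0,0,0,35,0,0,-0.6,0,0,0]' 14
```

```text
time_s: 26.5
tool_pos: [0.4601, -0.1481, 0.0747]
tool_rot: [-179.8, 0.0, 94.1]
force: [-1.0, 0.1, -0.3]
grip_width: 0.0721
grasp_force: 0.0
time_s: 27.1
tool_pos: [0.4619, -0.148, 0.0766]
tool_rot: [179.9, -0.1, 94.2]
force: [-0.3, 0.6, 5.5]
grip_width: 0.0528
grasp_force: 13.3
time_s: 27.4
tool_pos: [0.4608, -0.1481, 0.094]
tool_rot: [-180.0, -0.0, 94.1]
force: [-0.4, -0.7, 0.1]
grip_width: 0.0443
grasp_force: 11.8
```

```bash
python3 -m creep '[35,0.5,0.1,0,0,0,0,35,1,0.15,0,0,0,0,35,1.4,0.2,0,0,0,0,35,1.4,0.2,0,0,0,0]' 16
python3 - <<'E'
from m import *
c=cam('wrist');P=cloud(c)
o=env.get_obs();print(o['grip_width'],o['grasp_force'])
caps(c,.075)
E
```

```text
time_s: 27.8
tool_pos: [0.4641, -0.104, 0.0937]
tool_rot: [180.0, -0.1, 94.3]
force: [0.5, -0.2, -0.5]
grip_width: 0.0443
grasp_force: 13.6
0.04393145950698774 13.601813914719969
cap px [333.  66.] n 5270 mean [ 0.463 -0.003  0.102] top 0.11 rect [465.  -1.] [62. 46.] 30 ratio 0.73 shortaxis -74.0 wmean [ 0.469 -0.006]
cap px [481.  95.] n 3338 mean [ 0.547 -0.01   0.092] top 0.096 rect [553.  -8.] [49. 37.] 12 ratio 0.81 shortaxis -68.0 wmean [ 0.55  -0.008]
cap px [378.  91.] n 31 mean [ 0.488 -0.013  0.102] top 0.105 rect [494. -11.] [10.  3.] 15 ratio 0.21 shortaxis -72.0 wmean [ 0.493 -0.011]
cap px [448. 227.] n 1609 mean [ 0.545 -0.09   0.089] top 0.095 rect [553. -91.] [55. 27.] 4 ratio 0.44 shortaxis -82.0 wmean [ 0.549 -0.092]
cap px [293. 256.] n 146 mean [ 0.448 -0.11   0.106] top 0.11 rect [ 445. -125.] [10. 25.] 46 ratio 0.65 shortaxis -139.0 wmean [ 0.446 -0.125]
cap px [354. 260.] n 68 mean [ 0.485 -0.111  0.104] top 0.107 rect [ 487. -124.] [12. 12.] 6 ratio 0.82 shortaxis -55.0 wmean [ 0.49  -0.126]
cap px [320. 256.] n 76 mean [ 0.465 -0.106  0.11 ] top 0.111 rect [ 466. -124.] [10.  8.] 70 ratio 0.79 shortaxis -45.0 wmean [ 0.465 -0.125]
```

```bash
python3 -m creep '[35,0,0,0.15,0,0,0,35,0,0,0.22,0,0,0,35,0,0,0.22,0,0,0,64,0,0,0.22,0,0,0,64,0,0,0.22,0,0,0,64,0,0,0.22,0,0,0,64,0,0,-1,0,0,0,64,0,0,-2.5,0,0,0,64,0,0,-4,0,0,0,64,-1.2,0,-5.5,0,0,0,64,-1.8,1,-7,0,0,0,64,-1.8,1,-8,0,0,0]' 16; python3 -m creep '[64,0,0,0,0,0,0,64,0,0,0,0,0,0]';python3 - <<'E'
from m import *
c=cam('wrist');caps(c,.075);save(c,'w6.png');P=cloud(c)
wp((.52,-.26,.2,94))
E
```

```text
time_s: 29.05
tool_pos: [0.4987, -0.1593, 0.3358]
tool_rot: [179.9, 0.0, 94.0]
force: [-0.3, -0.2, 0.1]
grip_width: 0.0641
grasp_force: 0.0
time_s: 29.25
tool_pos: [0.4981, -0.1577, 0.3338]
tool_rot: [180.0, 0.0, 94.1]
force: [-0.7, 0.0, -0.7]
grip_width: 0.0639
grasp_force: 0.0
cap px [303.  47.] n 1081 mean [ 0.465 -0.005  0.102] top 0.11 rect [464.  -4.] [59. 54.] 49 ratio 0.73 shortaxis -77.0 wmean [ 0.469 -0.007]
cap px [368.  59.] n 799 mean [ 0.548 -0.01   0.091] top 0.096 rect [548.  -6.] [50. 41.] 15 ratio 0.76 shortaxis -67.0 wmean [ 0.546 -0.004]
cap px [359. 128.] n 771 mean [ 0.547 -0.097  0.09 ] top 0.097 rect [550. -96.] [52. 45.] 50 ratio 0.8 shortaxis -63.0 wmean [ 0.554 -0.097]
cap px [295. 134.] n 610 mean [ 0.459 -0.112  0.094] top 0.099 rect [ 459. -112.] [37. 51.] 68 ratio 0.76 shortaxis -132.0 wmean [ 0.459 -0.108]
now [ 0.4973 -0.1573  0.3327] [-179.9   -0.    94.2] w 64.2 t 29.3
(0.52, -0.26, 0.2, 94) -> [-3.47, 0.51, 4.42] [-0.01, -0.01, 0.03]
```

View pics/w6.png

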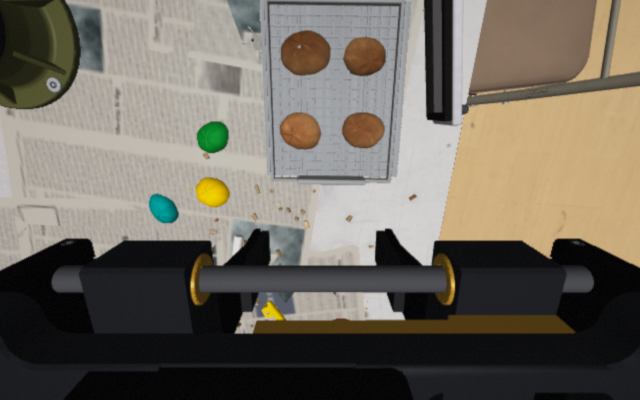

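Wrist: the caps now form a clean 2×2 at (305,53), (364,56), (300,130) and (363,129), all inside the rim. The lip is at (335,181).

Now I'll measure the lip and the dryer for the push.

Run:
```python
from h import *
c=cam('wrist');P=cloud(c);h=cv2.cvtColor(c['color'],cv2.COLOR_RGB2HSV)
m=(h[...,1]<60)&(P[...,2]>.086)&(P[...,2]<.1)&(P[...,1]<-.14)&(P[...,1]>-.2)&(P[...,0]>.42)&(P[...,0]<.61)
m[230:]=False;q=P[m]*1000
print('lip',len(q),q.mean(0).round(1),np.percentile(q[:,0],[3,97]).round(),np.percentile(q[:,1],[3,97]).round(),np.polyfit(q[:,0],q[:,1],1))
c=cam('top');P=cloud(c);m=(P[...,2]>.124)&(P[...,2]<.142)&(P[...,0]>.36)&(P[...,0]<.64)&(P[...,1]>.1)&(P[...,1]<.45)
mm=cv2.morphologyEx(m.astype(np.uint8),cv2.MORPH_OPEN,np.ones((5,5)));q=P[mm>0]*1000
print('roof',cv2.minAreaRect(q[:,:2].astype(np.float32)))
for x in range(400,600,25):
    s=q[abs(q[:,0]-x)<6];print(x,s[:,1].min().round(),end='; ')
for y in range(170,420,40):
    s=q[abs(q[:,1]-y)<6];print(y,s[:,0].min().round(),s[:,0].max().round(),end='; ')
wp((.516,-.24,.2,94,[20,0,0]),(.516,-.24,.07,94,[20,0,0]))
```

```text
lip 426 [ 514.  -173.7   93.9] [468. 559.] [-179. -169.] [ 6.15674268e-02 -2.05348509e+02]
roof ((494.6719665527344, 288.4912109375), (230.415283203125, 272.6925354003906), 1.3180114030838013)
400 152.0; 425 153.0; 450 152.0; 475 153.0; 500 153.0; 525 154.0; 550 154.0; 575 157.0; 170 395.0 611.0; 210 383.0 610.0; 250 383.0 610.0; 290 380.0 608.0; 330 380.0 608.0; 370 380.0 605.0; 410 380.0 604.0; now [ 0.4968 -0.157   0.332 ] [-1.799e+02 -1.000e-01  9.420e+01] w 63.9 t 29.4
(0.516, -0.24, 0.2, 94) -> [-2.81, 0.45, 4.4] [-0.26, 3.31, 0.03]
(0.516, -0.24, 0.07, 94) -> [-2.82, 0.46, 8.73] [-0.26, 3.31, 0.03]
```

```bash
python3 -m creep '[60,-1.4,0.2,1,0,1.2,0, 60,-2.8,0.45,2,0,2.4,0, 60,-2.8,0.45,3,0,3.3,0, 60,-2.8,0.45,4.4,0,3.3,0, 60,-2.8,0.45,6,0,3.3,0, 60,-2.8,0.45,7.5,0,3.3,0, 60,-2.8,0.45,8.5,0,3.3,0,60,-2.8,0.45,8.7,0,3.3,0,60,-2.8,0.45,8.7,0,3.3,0]'
python3 - <<'E'
from h import *
wp((.515,-.188,.07,93.7,[20,0,0]),(.512,-.1,.07,93.2,[20,0,0]))
save(cam('scene'),'s2.png')
E
```

```text
time_s: 30.3
tool_pos: [0.5162, -0.2393, 0.0717]
tool_rot: [-179.8, -19.9, 94.1]
force: [0.4, 0.7, 1.6]
grip_width: 0.0604
grasp_force: 0.0
now [ 0.5162 -0.2393  0.0717] [-179.8  -19.9   94.1] w 60.4 t 30.3
(0.515, -0.188, 0.07, 93.7) -> [1.59, 0.08, 0.64] [-0.26, 0.0, 0.02]
(0.512, -0.1, 0.07, 93.2) -> [4.34, 0.19, 1.64] [-0.26, 0.0, 0.1]
```

View pics/s2.png

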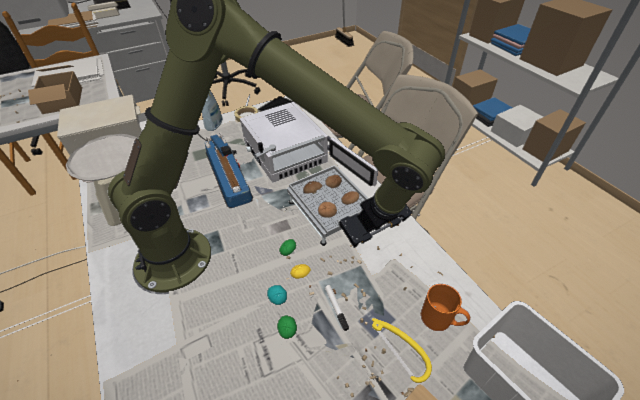

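Scene: the gripper is down behind the lip at (370,225), the four caps are on the tray and the path into the mouth is clear. Now the slow push.

```bash
python3 -m creep '[60,0.31,0.01,0.12,0,0,0, 60,0.62,0.03,0.24,0,0,0, 60,0.94,0.04,0.35,0,0,0, 60,1.25,0.06,0.47,0,0,0, 60,1.4,0.06,0.53,0,0,0, 60,1.55,0.07,0.59,0,0,0, 60,1.7,0.08,0.64,0,0,0, 60,1.95,0.09,0.74,0,0,0, 60,2.2,0.1,0.83,0,0,0, 60,2.5,0.11,0.95,0,0,0, 60,2.8,0.12,1.06,0,0,0, 60,3.1,0.13,1.18,0,0,0]'
cat > t.py <<'E'
from h import *
o=env.get_obs();T=o['tool_pos'];print('F',o['force'].round(1))
c=cam('top');P=cloud(c)
h=cv2.cvtColor(c['color'],cv2.COLOR_RGB2HSV)
m=(P[...,2]>.056)&(P[...,2]<.084)&(P[...,0]>.39)&(P[...,0]<.607)&(P[...,1]>-.2)&(P[...,1]<.148)
m=cv2.morphologyEx(m.astype(np.uint8),cv2.MORPH_OPEN,np.ones((3,3)))
q=P[m>0]*1000
for y in range(-180,148,30):
    s=q[abs(q[:,1]-y)<8]
    if len(s)>5: print(y,s[:,0].min().round(),s[:,0].max().round(),'z',np.median(s[:,2]).round(1),end='; ')
print()
E
python3 t.py
python3 - <<'E'
from h import *
wp((.509,-.05,.07,92.5,[20,0,0]),(.506,.0,.07,92,[20,0,0]))
E
```

```text
time_s: 31.55
tool_pos: [0.5142, -0.1406, 0.0711]
tool_rot: [180.0, -19.8, 94.1]
force: [-1.0, -5.7, 3.5]
grip_width: 0.0602
grasp_force: 2.6
F [-1.  -5.7  3.5]
-120 479.0 605.0 z 66.3; -90 462.0 605.0 z 66.3; -60 426.0 605.0 z 66.6; -30 406.0 605.0 z 66.2; 0 404.0 601.0 z 66.2; 30 404.0 602.0 z 65.9; 60 400.0 598.0 z 67.0; 
now [ 0.5141 -0.138   0.0709] [180.  -19.9  94.2] w 59.9 t 31.6
(0.509, -0.05, 0.07, 92.5) -> [2.75, 0.05, 1.03] [-0.24, 0.0, 0.25]
(0.506, 0.0, 0.07, 92) -> [4.32, 0.07, 1.6] [-0.24, 0.01, 0.33]
```

```bash
python3 -m creep '[60,0.35,0.01,0.13,0,0,0.02, 60,0.7,0.01,0.26,-0.02,0,0.05, 60,1.05,0.02,0.39,-0.03,0,0.07, 60,1.4,0.02,0.52,-0.04,0,0.1, 60,1.75,0.03,0.65,-0.05,0,0.13, 60,2.1,0.04,0.78,-0.06,0,0.16, 60,2.45,0.04,0.91,-0.07,0,0.18, 60,2.8,0.05,1.04,-0.08,0,0.2, 60,3.15,0.05,1.17,-0.09,0,0.22, 60,3.5,0.06,1.3,-0.1,0,0.25]'; python3 t.py
python3 - <<'E'
from h import *
wp((.506,.0,.069,91.5,[20,0,0]),(.5025,.07,.069,91.3,[20,0,0]))
c=cam('wrist');save(c,'w7.png')
E
```

```text
time_s: 32.6
tool_pos: [0.5076, -0.0287, 0.0699]
tool_rot: [179.9, -19.8, 92.5]
force: [-0.3, -5.8, 4.7]
grip_width: 0.0604
grasp_force: 2.7
F [-0.3 -5.8  4.7]
-180 416.0 466.0 z 63.6; -150 413.0 456.0 z 64.9; 0 427.0 602.0 z 66.5; 30 403.0 602.0 z 66.1; 60 400.0 599.0 z 66.2; 
now [ 0.5072 -0.0257  0.0697] [180.  -20.   92.6] w 59.8 t 32.6
(0.506, 0.0, 0.069, 91.5) -> [0.8, 0.0, 0.32] [-0.15, 0.0, 0.16]
(0.5025, 0.07, 0.069, 91.3) -> [2.99, -0.01, 1.11] [-0.15, 0.0, 0.2]
```

View pics/w7.png

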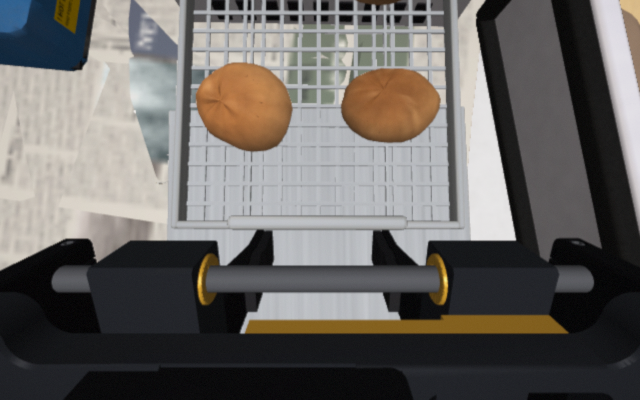

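Wrist: the lip is squarely against the fingers at (228–407, 222), and the caps are undisturbed. The tray's front is already inside the dryer.

```bash
python3 -m creep '[60,0.33,-0.01,0.12,0,0,0.02, 60,0.66,-0.02,0.25,-0.02,0,0.05, 60,1,-0.03,0.37,-0.03,0,0.07, 60,1.33,-0.04,0.49,-0.04,0,0.1, 60,1.66,-0.05,0.62,-0.05,0,0.13, 60,2,-0.06,0.74,-0.06,0,0.16, 60,2.33,-0.07,0.86,-0.07,0,0.18, 60,2.66,-0.08,0.99,-0.07,0,0.2, 60,3,-0.09,1.11,-0.07,0,0.2]'
python3 - <<'E'
from h import *
o=env.get_obs();print('F',o['force'].round(1))
wp((.498,.12,.069,91.3,[20,0,0]),(.498,.139,.069,91.3,[20,0,0]))
E
```

```text
time_s: 33.6
tool_pos: [0.5008, 0.0674, 0.0689]
tool_rot: [179.9, -19.8, 91.3]
force: [-0.6, -3.9, 2.8]
grip_width: 0.06
grasp_force: 2.3
F [-0.6 -3.9  2.8]
now [0.5008 0.0674 0.0689] [179.9 -19.8  91.3] w 60.0 t 33.6
(0.498, 0.12, 0.069, 91.3) -> [1.65, -0.06, 0.59] [-0.06, 0.03, -0.02]
(0.498, 0.139, 0.069, 91.3) -> [2.25, -0.04, 0.81] [-0.06, 0.03, -0.02]
```

```bash
python3 -m creep '[60,0.33,-0.01,0.12,0,0,0, 60,0.66,-0.02,0.24,0,0,0, 60,1,-0.03,0.36,0,0,0, 60,1.33,-0.04,0.48,0,0,0, 60,1.65,-0.05,0.6,0,0,0]';python3 -m creep '[60,0.15,0,0.05,0,0,0, 60,0.3,0,0.1,0,0,0,60,0.4,0,0.14,0,0,0]'
python3 - <<'E'
from h import *
o=env.get_obs();print('F',o['force'].round(1))
c=cam('wrist');P=cloud(c)
q=(P[190:235,200:430]*1000).reshape(-1,3);q=q[(q[:,2]>80)&(q[:,2]<100)];print(len(q),q.mean(0),np.percentile(q[:,1],[5,95]))
wp((.498,.139,.069,91.3,[20,0,0]))
E
```

```text
time_s: 34.1
tool_pos: [0.4983, 0.1201, 0.0689]
tool_rot: [179.9, -19.8, 91.3]
force: [0.9, -5.1, 4.1]
grip_width: 0.0601
grasp_force: 2.7
time_s: 34.4
tool_pos: [0.4978, 0.1323, 0.0688]
tool_rot: [180.0, -19.8, 91.3]
force: [0.7, -4.5, 3.9]
grip_width: 0.0601
grasp_force: 2.6
F [ 0.7 -4.5  3.9]
2611 [496.43057182 143.95988799  92.3406269 ] [139.61727489 147.8998947 ]
now [0.4977 0.1329 0.0688] [180.  -19.8  91.3] w 60.2 t 34.5
(0.498, 0.139, 0.069, 91.3) -> [0.19, 0.01, 0.06] [-0.07, 0.03, -0.01]
```

```bash
for i in 1 2 3 4; do python3 -m creep '[60,0.06,0,0.02,0,0,0, 60,0.09,0,0.03,0,0,0]' | egrep 'pos|force:'; done
```

```text
tool_pos: [0.4977, 0.1348, 0.0688]
force: [0.3, -4.0, 2.4]
grasp_force: 2.4
tool_pos: [0.4976, 0.1379, 0.0689]
force: [1.0, -4.7, 2.6]
grasp_force: 2.2
tool_pos: [0.4975, 0.1406, 0.0689]
force: [-0.9, -7.7, 2.9]
grasp_force: 3.3
tool_pos: [0.4978, 0.141, 0.0688]
force: [-0.7, -12.0, 4.8]
grasp_force: 5.9
```

```bash
python3 -m creep '[60,0.1,0,0.03,0,0,0, 60,0.13,0,0.05,0,0,0,60,0.13,0,0.05,0,0,0]' | egrep 'pos|force:';python3 - <<'E'
from h import *
c=cam('wrist');P=cloud(c)
q=(P[190:235,200:430]*1000).reshape(-1,3);q=q[(q[:,2]>80)&(q[:,2]<100)];print(len(q),q.mean(0),np.percentile(q[:,1],[5,95]))
q=q[abs(q[:,2]-q[:,2].max())<6]
print(np.polyfit(q[:,0],q[:,1],1))
wp((.498,.09,.08,91.3,[20,0,0]),(.5,.06,.26,90),(.5,-.1,.28,90))
E
```

```text
tool_pos: [0.4987, 0.1414, 0.0688]
force: [-1.6, -18.2, 9.7]
grasp_force: 9.2
1569 [497.48207426 150.91837832  92.27616714] [147.89876855 153.63181788]
[2.74458688e-02 1.37560642e+02]
now [0.4986 0.1415 0.0688] [179.9 -19.4  91.1] w 59.8 t 35.6
(0.498, 0.09, 0.08, 91.3) -> [-1.49, -0.05, -0.92] [-0.04, 0.1, -0.04]
(0.5, 0.06, 0.26, 90) -> [-0.44, 0.01, -6.91] [-0.01, -3.23, 0.18]
(0.5, -0.1, 0.28, 90) -> [-5.25, -0.09, -9.31] [-0.01, -3.23, 0.18]
```

The tray is home: its lip stalls at y≈0.151 under 18 N. Now I'll back off, rise and measure the door.

```bash
python3 -m creep '[60,-0.5,0,-0.3,0,0,0, 60,-1.5,0,-0.9,0,0,0, 40,-1.5,0,-0.9,0,0,0,20,-1.2,0,-2.5,0,-1,0, 0,-1,0,-4,0,-2,0, 0,-0.4,0,-5.5,0,-3.2,0, 0,-0.4,0,-7,0,-3.2,0, 0,-2,0,-8,0,-3.2,0.1, 0,-3.5,0,-9.3,0,-3.2,0.2, 0,-5.2,0,-9.3,0,-3.2,0.2, 0,-5.2,0,-9.3,0,-3.2,0.2]'
python3 - <<'E'
from h import *
for n in('wrist','top'):
    c=cam(n);P=cloud(c)
    m=(P[...,2]>.085)&(P[...,2]<.15)&(P[...,0]>.605)&(P[...,0]<.72)&(P[...,1]<.16)&(P[...,1]>-.15)
    if n=='wrist': m[225:]=False
    q=P[m]*1000
    t=q[q[:,2]>128]
    if len(t)<20: print(n,len(q),len(t));continue
    print(n,len(q),len(t),t.min(0).round(),t.max(0).round(),'rect',cv2.minAreaRect(t[:,:2].astype(np.float32)),np.polyfit(t[:,1],t[:,0],1))
wp((.70,-.12,.28,90),(.70,-.05,.28,90))
print(env.get_obs()['qpos'])
E
```

```text
time_s: 36.7
tool_pos: [0.5017, -0.098, 0.2787]
tool_rot: [-179.8, -0.8, 89.8]
force: [-0.1, -0.9, 0.3]
grip_width: 0.0022
grasp_force: 0.0
wrist 5277 4002 [611. -83. 128.] [664.  85. 139.] rect ((638.2444458007812, 1.8288650512695312), (21.624603271484375, 173.56658935546875), 11.062235832214355) [-1.98461981e-01  6.37488830e+02]
top 413 372 [605. -82. 128.] [670. 160. 146.] rect ((631.0011596679688, 38.206787109375), (27.34696388244629, 248.18043518066406), 13.097000122070312) [-1.97569700e-01  6.38260374e+02]
now [ 0.5017 -0.0951  0.2782] [-179.7   -0.7   89.8] w 0.7 t 36.8
(0.7, -0.12, 0.28, 90) -> [-0.81, 6.61, -0.1] [-0.04, -0.12, -0.03]
(0.7, -0.05, 0.28, 90) -> [1.53, 6.6, -0.07] [-0.04, -0.12, -0.03]
[-63.83300619  -4.69390383  69.79164145  98.32670404   3.73798301
  83.63676989   5.28607605]
```

```bash
python3 -m creep '[0,-0.5,1.5,0,0,0,0, 0,-0.5,3,0,0,0,0, 0,0.5,4.5,0,0,0,0, 0,2,5.5,0,0,0,0, 0,4.1,6.3,0,0,0,0, 0,4.1,6.3,0,0,0,0, 0,4.1,6.3,0,0,0,0]'
python3 - <<'E'
from h import *
print(env.get_obs()['qpos'].round(1))
wp((.69,.03,.12,90),(.69,.03,.085,90))
E
```

```text
time_s: 37.5
tool_pos: [0.6932, 0.0435, 0.2757]
tool_rot: [-179.6, -0.9, 91.0]
force: [0.4, 0.9, 1.4]
grip_width: 0.0007
grasp_force: 0.0
[-42.7  33.   60.5  71.5 -29.1  91.3  13.9]
now [0.6932 0.0435 0.2757] [-179.6   -0.9   91. ] w 0.7 t 37.5
(0.69, 0.03, 0.12, 90) -> [-0.53, -0.08, 5.18] [-0.07, -0.15, 0.17]
(0.69, 0.03, 0.085, 90) -> [-0.55, -0.07, 6.35] [-0.07, -0.15, 0.17]
```

```bash
python3 -m creep '[0,-0.5,-0.1,0,0,-0.1,0.1, 0,-0.5,-0.1,1,0,-0.1,0.1, 0,-0.5,-0.1,2.5,0,-0.1,0.1, 0,-0.5,-0.1,4,0,-0.1,0.1, 0,-0.5,-0.1,5.5,0,-0.1,0.1, 0,-0.5,-0.1,6.3,0,-0.1,0.1, 0,-0.5,-0.1,6.3,0,-0.1,0.1]'
cat > door.py <<'E'
from h import *
H=np.array([.611,.139]);r=.12
def pt(a,pen=0):
    Rz=np.array([[np.cos(.023),-np.sin(.023)],[np.sin(.023),np.cos(.023)]])
    d=Rz@[-np.cos(a),-np.sin(a)];n=Rz@[np.sin(a),-np.cos(a)]
    p=H+r*d+n*(.006+.015*abs(np.sin(a))+.010*abs(np.cos(a))-pen)
    return (round(p[0],4),round(p[1],4),.085,90)
print(env.get_obs()['qpos'].round(1),env.get_obs()['force'].round(1))
import sys
wp(*[pt(float(x)) for x in sys.argv[1:]])
E
python3 door.py 1.74 1.64 1.54 1.44 1.34 1.24 1.14 1.04
```

```text
time_s: 38.2
tool_pos: [0.6838, 0.0167, 0.086]
tool_rot: [-179.4, -0.0, 89.4]
force: [0.5, 0.1, -0.9]
grip_width: 0.0001
grasp_force: 0.0
[-42.3  38.9  56.8  87.2 -33.3  72.9  18.5] [ 0.5  0.1 -0.9]
now [0.6838 0.0167 0.086 ] [-179.4   -0.    89.4] w 0.1 t 38.2
(np.float64(0.656), np.float64(0.0255), 0.085, 90) -> [0.28, -0.93, 0.04] [-0.11, -0.01, -0.1]
(np.float64(0.6436), np.float64(0.0215), 0.085, 90) -> [0.15, -1.34, 0.05] [-0.11, -0.01, -0.1]
(np.float64(0.6314), np.float64(0.0188), 0.085, 90) -> [0.05, -1.75, 0.05] [-0.11, -0.01, -0.1]
(np.float64(0.6201), np.float64(0.0173), 0.085, 90) -> [-0.0, -2.12, 0.06] [-0.11, -0.01, -0.1]
(np.float64(0.6086), np.float64(0.0169), 0.085, 90) -> [-0.02, -2.51, 0.06] [-0.11, -0.01, -0.1]
(np.float64(0.597), np.float64(0.0175), 0.085, 90) -> [-0.0, -2.89, 0.06] [-0.11, -0.01, -0.1]
(np.float64(0.5853), np.float64(0.0194), 0.085, 90) -> [0.06, -3.28, 0.07] [-0.11, -0.01, -0.1]
(np.float64(0.5736), np.float64(0.0225), 0.085, 90) -> [0.16, -3.67, 0.07] [-0.11, -0.01, -0.1]
```

```bash
python3 -m creep '[0,0.15,-0.4,0.05,0,0,0, 0,0.28,-0.9,0.05,0,0,0, 0,0.15,-1.3,0.05,0,0,0, 0,0.05,-1.7,0.05,0,0,0, 0,0,-2.1,0.05,0,0,0, 0,0,-2.5,0.05,0,0,0, 0,0,-2.9,0.05,0,0,0, 0,0.06,-3.3,0.05,0,0,0, 0,0.16,-3.7,0.05,0,0,0]'; python3 door.py 1.0 .9 .8 .7 .6 .5 .4 .3 .2 .1 .0
```

```text
time_s: 39.1
tool_pos: [0.5774, 0.0216, 0.0912]
tool_rot: [180.0, -0.1, 89.4]
force: [0.3, 0.4, -0.5]
grip_width: 0.0005
grasp_force: 0.4
[-56.4  26.2  64.4 103.8 -25.9  66.5  15.8] [ 0.3  0.4 -0.5]
now [0.5774 0.0216 0.0912] [ 1.80e+02 -1.00e-01  8.94e+01] w 0.5 t 39.1
(np.float64(0.569), np.float64(0.024), 0.085, 90) -> [0.07, -0.28, 0.21] [0.0, -0.02, -0.1]
(np.float64(0.5577), np.float64(0.0288), 0.085, 90) -> [0.23, -0.66, 0.21] [0.0, -0.02, -0.1]
(np.float64(0.5468), np.float64(0.0349), 0.085, 90) -> [0.43, -1.02, 0.21] [0.0, -0.02, -0.1]
(np.float64(0.5364), np.float64(0.0421), 0.085, 90) -> [0.67, -1.37, 0.21] [0.0, -0.02, -0.1]
(np.float64(0.5268), np.float64(0.0505), 0.085, 90) -> [0.94, -1.7, 0.21] [0.0, -0.02, -0.1]
(np.float64(0.518), np.float64(0.06), 0.085, 90) -> [1.26, -1.99, 0.21] [0.0, -0.02, -0.1]
(np.float64(0.5102), np.float64(0.0705), 0.085, 90) -> [1.6, -2.26, 0.21] [0.0, -0.02, -0.1]
(np.float64(0.5035), np.float64(0.082), 0.085, 90) -> [1.98, -2.48, 0.21] [0.0, -0.02, -0.1]
(np.float64(0.4981), np.float64(0.0941), 0.085, 90) -> [2.39, -2.67, 0.21] [0.0, -0.02, -0.1]
(np.float64(0.494), np.float64(0.107), 0.085, 90) -> [2.81, -2.81, 0.21] [0.0, -0.02, -0.1]
(np.float64(0.4914), np.float64(0.1202), 0.085, 90) -> [3.25, -2.9, 0.21] [0.0, -0.02, -0.1]
```

```bash
python3 -m creep '[0,0.07,-0.3,0.1,0,0,0, 0,0.23,-0.66,0.2,0,0,0, 0,0.43,-1.02,0.2,0,0,0, 0,0.67,-1.37,0.2,0,0,0, 0,0.94,-1.7,0.2,0,0,0, 0,1.26,-2,0.2,0,0,0, 0,1.6,-2.26,0.2,0,0,0, 0,1.98,-2.48,0.2,0,0,0,0,2.1,-2.5,0.2,0,0,0]'
python3 - <<'E'
from h import *
c=cam('top');P=cloud(c)
m=(P[...,2]>.128)&(P[...,2]<.145)&(P[...,0]>.36)&(P[...,0]<.64)&(P[...,1]<.135)&(P[...,1]>-.1)
q=P[m]*1000;print(len(q),q.min(0).round(),q.max(0).round(),np.polyfit(q[:,0],q[:,1],1))
E
python3 door.py .3 .2 .1 0
```

```text
time_s: 40.0
tool_pos: [0.5019, 0.0874, 0.0838]
tool_rot: [-179.8, -0.2, 89.5]
force: [0.8, -0.7, -0.4]
grip_width: 0.0003
grasp_force: 0.0
35 [395.  74. 130.] [609. 135. 142.] [  0.24117101 -11.57455641]
[-73.   15.1  68.  113.4 -16.1  61.9   1.6] [ 0.4  0.3 -0.5]
now [0.5023 0.0875 0.0838] [-179.8   -0.2   89.6] w 0.4 t 40.0
(np.float64(0.5035), np.float64(0.082), 0.085, 90) -> [-0.18, 0.04, -0.04] [-0.03, -0.03, -0.07]
(np.float64(0.4981), np.float64(0.0941), 0.085, 90) -> [0.22, -0.14, -0.04] [-0.03, -0.03, -0.07]
(np.float64(0.494), np.float64(0.107), 0.085, 90) -> [0.65, -0.28, -0.04] [-0.03, -0.03, -0.07]
(np.float64(0.4914), np.float64(0.1202), 0.085, 90) -> [1.09, -0.37, -0.04] [-0.03, -0.03, -0.07]
```

```bash
python3 -m creep '[0,0.22,-0.14,0,0,0,0, 0,0.45,-0.2,0,0,0,0, 0,0.65,-0.28,0,0,0,0, 0,0.85,-0.33,0,0,0,0,0,1,-0.36,0,0,0,0]' | egrep 'pos|force:'; for i in 1 2 3 4; do python3 -m creep '[0,0.06,0,0,0,0,0, 0,0.1,0,0,0,0,0]' | egrep 'pos|force:'; done
```

```text
tool_pos: [0.4918, 0.117, 0.0832]
force: [-0.2, -0.4, 0.1]
grasp_force: 0.2
tool_pos: [0.4918, 0.1195, 0.0832]
force: [-0.6, -0.2, -0.6]
grasp_force: 0.2
tool_pos: [0.4918, 0.1202, 0.0832]
force: [-1.4, -7.0, 1.7]
grasp_force: 3.5
tool_pos: [0.4917, 0.1202, 0.0832]
force: [-2.8, -13.8, 3.6]
grasp_force: 6.5
tool_pos: [0.4917, 0.1201, 0.0832]
force: [-2.4, -19.2, 5.6]
grasp_force: 9.5
```

```bash
python3 -m creep '[0,-0.6,0,0,0,0,0, 0,-1.2,0,0,0,0,0, 0,-1.5,0,-1,0,0,0, 0,-1.5,0,-2.5,0,0,0, 0,-1.5,0,-4,0,0,0, 0,-1.5,0,-5.5,0,0,0, 0,-1.5,-0.5,-6,0,0,0, 0,-1.5,-1,-6,0,0,0,0,-1.5,-1,-6,0,0,0]'
python3 - <<'E'
from h import *
print(env.get_obs()['qpos'].round(1))
for n in('wrist','top','scene'):
    c=cam(n);P=cloud(c)
    if n=='wrist': np.savez('w8.npz',**c);save(c,'w8.png')
    base=(P[...,0]>.33)&(P[...,0]<.45)&(P[...,1]<.21)&(P[...,1]>.11)
    if n=='wrist': base[232:]=False
    for lo,hi in((.165,.19),(.139,.15)):
        q=P[base&(P[...,2]>lo)&(P[...,2]<hi)]*1000
        if len(q)>3: print(n,lo,len(q),q.mean(0).round(1),q.min(0).round(),q.max(0).round())
    m=(P[...,2]>.12)&(P[...,2]<.142)&(P[...,0]>.38)&(P[...,0]<.6)&(P[...,1]<.148)&(P[...,1]>.1)
    q=P[m]*1000
    if len(q)>20: print(n,'door',len(q),q.min(0).round(),np.polyfit(q[:,0],q[:,1],1))
E
```

```text
time_s: 42.25
tool_pos: [0.4614, 0.0837, 0.264]
tool_rot: [-179.8, -0.3, 89.6]
force: [-0.0, 0.1, -0.4]
grip_width: 0.0004
grasp_force: 0.0
[-79.4 -14.5  57.4 104.7  11.9  83.4 -24.7]
wrist 0.165 389 [372.1 170.3 178.6] [363. 163. 165.] [378. 178. 183.]
wrist 0.139 1226 [396.9 177.3 143.9] [348. 158. 139.] [425. 194. 146.]
wrist door 3307 [387. 118. 120.] [2.76799462e-02 1.26466540e+02]
scene 0.165 27 [367.4 165.3 175.6] [360. 160. 166.] [376. 174. 183.]
scene 0.139 86 [385.5 171.3 142.7] [346. 154. 139.] [421. 192. 150.]
scene door 383 [385. 114. 120.] [2.46889745e-02 1.22266124e+02]
```

View pics/w8.png

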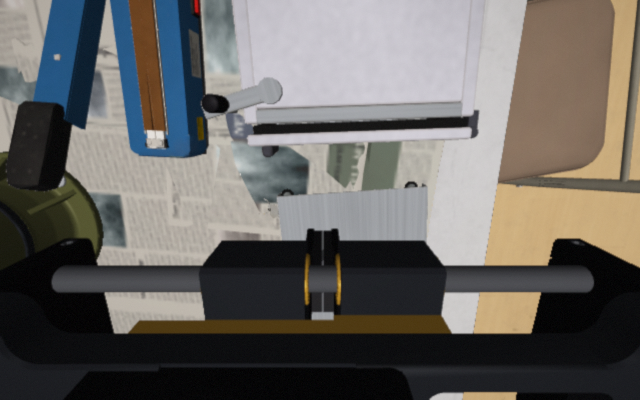

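Wrist: the door is shut flat along (250,137)–(475,133). The latch knob is at (215,102) with its pivot at (270,92), still open.

Run:
```python
from h import *
c=dict(np.load('w8.npz'))
print('pivot',ray(c,270,91,.144).round(4),'knob',ray(c,213,101,.18).round(4))
wp((.42,.14,.26,0),(.42,.14,.26,0,[0,20,0]),(.363,.17,.21,0,[0,20,0]),(.363,.17,.148,0,[0,20,0]))
```

```text
pivot [0.4143 0.1817 0.144 ] knob [0.3728 0.1717 0.18  ]
now [0.4624 0.083  0.263 ] [-1.798e+02 -1.000e-01  8.940e+01] w 0.7 t 42.4
(0.42, 0.14, 0.26, 0) -> [1.88, -1.43, 0.11] [-0.03, 0.02, 14.91]
(0.42, 0.14, 0.26, 0) -> [1.88, -1.43, 0.11] [2.57, -2.61, 14.75]
(0.363, 0.17, 0.21, 0) -> [2.86, -3.34, 1.78] [2.57, -2.61, 14.75]
(0.363, 0.17, 0.148, 0) -> [2.86, -3.33, 3.85] [2.57, -2.61, 14.75]
```

```bash
python3 -m creep '[50,0,0,-0.5,0.25,-0.25,1.4, 50,0,0,-0.5,0.5,-0.5,2.8, 50,0.3,-0.2,-0.5,0.75,-0.75,4.2, 50,0.6,-0.4,-0.5,1,-1,5.6, 50,0.9,-0.6,-0.5,1.25,-1.25,7, 50,1.2,-0.8,-0.5,1.5,-1.5,8.4, 50,1.5,-1,-0.5,1.75,-1.75,9.8, 50,1.9,-1.4,-0.5,2,-2,11.2, 50,1.9,-1.4,-0.5,2.25,-2.25,12.6, 50,1.9,-1.4,-0.5,2.57,-2.6,14.75, 50,1.9,-1.4,-0.5,2.57,-2.6,14.75,50,1.9,-1.4,-0.5,2.57,-2.6,14.75]'
python3 - <<'E'
from h import *
print(env.get_obs()['qpos'].round(1))
wp((.365,.171,.21,0,[0,20,0]),(.363,.171,.148,0,[0,20,0]))
E
```

```text
time_s: 43.6
tool_pos: [0.4216, 0.14, 0.2776]
tool_rot: [179.8, 20.0, -0.2]
force: [-0.5, 0.7, -0.3]
grip_width: 0.0498
grasp_force: 0.0
[-73.   12.6  65.1  93.3 -13.7 101.3 -96.9]
now [0.4216 0.14   0.2776] [179.8  20.   -0.2] w 49.8 t 43.6
(0.365, 0.171, 0.21, 0) -> [-1.01, -1.04, 2.76] [0.02, -0.01, -0.03]
(0.363, 0.171, 0.148, 0) -> [-0.36, -1.04, 4.73] [0.02, -0.01, -0.03]
```

```bash
python3 -m creep '[50,-0.5,-0.5,0.5,0,0,0, 50,-1,-1.04,1.5,0,0,0, 50,-1,-1.04,2.7,0,0,0, 50,-1,-1.04,2.7,0,0,0]'
python3 - <<'E'
from h import *
print(env.get_obs()['qpos'].round(1))
wp((.363,.171,.148,0,[0,20,0]))
E
```

```text
time_s: 44.0
tool_pos: [0.3612, 0.172, 0.2098]
tool_rot: [179.9, 20.3, 0.3]
force: [0.5, 0.1, 0.8]
grip_width: 0.0501
grasp_force: 0.0
[ -82.4    5.    63.8  105.2  -10.4   92.2 -106.2]
now [0.3612 0.172  0.2098] [179.9  20.3   0.3] w 50.1 t 44.0
(0.363, 0.171, 0.148, 0) -> [0.77, 0.03, 1.91] [0.03, 0.05, 0.04]
```

Reachable. I'll descend over the knob and close gently.

```bash
python3 -m creep '[50,0.3,0.03,0.7,0,0,0, 50,0.6,0.03,1.4,0,0,0, 50,0.75,0.03,1.85,0,0,0, 50,0.75,0.03,1.9,0,0,0]' 8; python3 -m creep '[5,0,0,0,0,0,0,5,0,0,0,0,0,0,5,0,0,0,0,0,0,5,0,0,0,0,0,0,5,0,0,0,0,0,0,5,0,0,0,0,0,0,5,0,0,0,0,0,0,5,0,0,0,0,0,0]' 8
cat > la.py <<'E'
from h import *
o=env.get_obs();p=np.array([.4143,.182]);t=o['tool_pos']
print('F',o['force'].round(1),'g',o['grasp_force'],o['qpos'].round(1))
off=np.array([.009,0])
for a in (.23,.4,.57,.74,.91,1.08,1.25,1.41,1.57,1.65):
    k=p+.0445*np.array([-np.cos(a+.023),-np.sin(a+.023)])-off
    print(a,end=' ');wp((k[0].round(4),k[1].round(4),.148))
E
python3 la.py | grep -v now
```

```text
time_s: 44.4
tool_pos: [0.3668, 0.1706, 0.1509]
tool_rot: [179.9, 20.0, -0.0]
force: [-1.5, -0.3, -0.5]
grip_width: 0.05
grasp_force: 0.0
time_s: 45.2
tool_pos: [0.3664, 0.171, 0.1516]
tool_rot: [180.0, 20.0, 0.0]
force: [-0.8, -1.3, 3.0]
grip_width: 0.0157
grasp_force: 8.0
F [-0.8 -1.3  3. ] g 8.000107929110527 [ -79.2   11.    63.5  108.9  -14.7   86.1 -100.9]
(np.float64(0.3622), np.float64(0.1709), 0.148) -> [-0.09, 0.0, 0.16] [0.0, 0.0, 0.0]
(np.float64(0.3647), np.float64(0.1637), 0.148) -> [-0.01, 0.24, 0.13] [0.0, 0.0, 0.0]
(np.float64(0.3684), np.float64(0.1571), 0.148) -> [0.1, 0.46, 0.09] [0.0, 0.0, 0.0]
(np.float64(0.3731), np.float64(0.1512), 0.148) -> [0.25, 0.66, 0.04] [0.0, 0.0, 0.0]
(np.float64(0.3788), np.float64(0.1462), 0.148) -> [0.43, 0.83, -0.03] [0.0, 0.0, 0.0]
(np.float64(0.3852), np.float64(0.1423), 0.148) -> [0.63, 0.96, -0.1] [0.0, 0.0, 0.0]
(np.float64(0.3922), np.float64(0.1395), 0.148) -> [0.85, 1.05, -0.18] [0.0, 0.0, 0.0]
(np.float64(0.3992), np.float64(0.1379), 0.148) -> [1.07, 1.1, -0.26] [0.0, 0.0, 0.0]
(np.float64(0.4063), np.float64(0.1375), 0.148) -> [1.29, 1.12, -0.34] [0.0, 0.0, 0.0]
(np.float64(0.4098), np.float64(0.1377), 0.148) -> [1.4, 1.11, -0.38] [0.0, 0.0, 0.0]
```

```bash
python3 -m creep '[5,0.04,0.12,-0.02,0,0,0, 5,0.08,0.24,-0.03,0,0,0, 5,0.13,0.35,-0.05,0,0,0, 5,0.19,0.46,-0.07,0,0,0, 5,0.26,0.56,-0.09,0,0,0, 5,0.34,0.66,-0.12,0,0,0, 5,0.43,0.75,-0.15,0,0,0, 5,0.52,0.83,-0.19,0,0,0, 5,0.62,0.9,-0.23,0,0,0, 5,0.72,0.96,-0.26,0,0,0]' 8; python3 la.py | grep -v now | tail -5
```

```text
time_s: 46.2
tool_pos: [0.3897, 0.1423, 0.1512]
tool_rot: [180.0, 20.0, 0.0]
force: [-2.0, 3.8, 0.6]
grip_width: 0.0157
grasp_force: 8.0
(np.float64(0.3852), np.float64(0.1423), 0.148) -> [-0.11, -0.0, 0.15] [0.0, 0.0, 0.0]
(np.float64(0.3922), np.float64(0.1395), 0.148) -> [0.11, 0.09, 0.07] [0.0, 0.0, 0.0]
(np.float64(0.3992), np.float64(0.1379), 0.148) -> [0.33, 0.15, -0.01] [0.0, 0.0, 0.0]
(np.float64(0.4063), np.float64(0.1375), 0.148) -> [0.56, 0.16, -0.09] [0.0, 0.0, 0.0]
(np.float64(0.4098), np.float64(0.1377), 0.148) -> [0.67, 0.15, -0.13] [0.0, 0.0, 0.0]
```

```bash
python3 -m creep '[5,0.11,0.05,-0.04,0,0,0, 5,0.22,0.09,-0.08,0,0,0, 5,0.33,0.12,-0.12,0,0,0, 5,0.44,0.14,-0.16,0,0,0, 5,0.55,0.15,-0.2,0,0,0, 5,0.66,0.16,-0.24,0,0,0, 5,0.72,0.15,-0.26,0,0,0]' 8; python3 -m creep '[5,0.08,0,-0.03,0,0,0, 5,0.12,0,-0.04,0,0,0,5,0.12,0,-0.04,0,0,0]' 8
python3 - <<'E'
from h import *
for n in('scene','wrist'):
    c=cam(n);P=cloud(c)
    base=(P[...,0]>.34)&(P[...,0]<.46)&(P[...,1]<.21)&(P[...,1]>.08)
    q=P[base&(P[...,2]>.1395)&(P[...,2]<.149)]*1000
    print(n,len(q),q.mean(0).round(1),q.min(0).round(),q.max(0).round()) if len(q) else 0
E
```

```text
time_s: 46.9
tool_pos: [0.4129, 0.1366, 0.1513]
tool_rot: [179.9, 20.0, -0.1]
force: [-2.0, -2.9, -0.6]
grip_width: 0.0154
grasp_force: 8.0
time_s: 47.2
tool_pos: [0.4169, 0.1367, 0.1512]
tool_rot: [179.9, 19.9, -0.1]
force: [-1.7, -5.2, 0.7]
grip_width: 0.0151
grasp_force: 8.0
scene 63 [409.6 151.5 143.2] [399. 112. 140.] [419. 192. 147.]
wrist 1642 [418.8 158.1 143.4] [407. 115. 140.] [426. 194. 149.]
```

```bash
python3 -m creep '[40,0,0,0,0,0,0, 40,0,0,0,0,0,0, 40,0,0,0,0,0,0, 40,0,0,0,0,0,0, 40,0.2,0,-0.7,0,0,0, 40,0.5,0,-1.4,0,0,0, 40,1,0,-2.8,0,0,0, 40,1.5,1.5,-4,0,0,0, 40,1.5,3,-4,0,0,0, 40,1.5,3,-4,0,0,0]'
cat > lk.py <<'E'
from h import *
for n in('top','scene','wrist'):
    c=cam(n);P=cloud(c)
    base=(P[...,0]>.34)&(P[...,0]<.46)&(P[...,1]<.21)&(P[...,1]>.08)
    if n=='wrist': base[232:]=False
    for lo,hi in((.165,.19),(.1395,.149)):
        q=P[base&(P[...,2]>lo)&(P[...,2]<hi)]*1000
        if len(q)>8: print(n,lo,len(q),q.mean(0).round(1),q.min(0).round(),q.max(0).round(),'dx/dy',np.polyfit(q[:,1],q[:,0],1)[0].round(3))
    m=(P[...,2]>.12)&(P[...,2]<.1385)&(P[...,0]>.44)&(P[...,0]<.6)&(P[...,1]<.148)&(P[...,1]>.1)
    q=P[m]*1000
    if len(q)>20: print(n,'door',len(q),np.polyfit(q[:,0],q[:,1],1))
E
python3 lk.py
```

```text
time_s: 48.3
tool_pos: [0.5005, 0.04, 0.2503]
tool_rot: [179.7, 19.8, -0.7]
force: [-0.1, -0.5, 0.3]
grip_width: 0.0399
grasp_force: 0.0
top 0.1395 33 [408.6 126.  143.6] [389. 116. 140.] [426. 139. 148.] dx/dy -0.91
scene 0.165 29 [411.1 132.3 174.6] [405. 127. 165.] [419. 143. 182.] dx/dy 0.146
scene 0.1395 63 [409.9 151.3 142.7] [400. 111. 140.] [420. 190. 148.] dx/dy -0.054
scene door 264 [1.26957669e-02 1.28793934e+02]
wrist 0.1395 722 [418.3 153.9 143.4] [409. 115. 140.] [426. 193. 149.] dx/dy 0.008
wrist door 3724 [1.47109752e-02 1.30576377e+02]
```

The latch reads about 1.57 ± 0.03. I'll give the knob a gentle confirming push to its stop.

Run:
```python
from h import *
wp((.375,.137,.25,0,[0,20,0]),(.375,.137,.151,0,[0,20,0]))
```

```text
now [0.4997 0.0484 0.2485] [-179.9   20.     0. ] w 40.1 t 48.5
(0.375, 0.137, 0.25, 0) -> [-3.92, -2.95, 1.38] [-0.01, -0.01, 0.0]
(0.375, 0.137, 0.151, 0) -> [-2.8, -2.95, 4.48] [-0.01, -0.01, 0.0]
```

```bash
python3 -m creep '[0,-1.3,-1,0.4,0,0,0, 0,-2.6,-2,0.9,0,0,0, 0,-3.9,-2.95,1.38,0,0,0, 0,-3.9,-2.95,1.38,0,0,0, 0,-3.9,-2.95,1.38,0,0,0, 0,-3.5,-2.95,2.4,0,0,0, 0,-3.1,-2.95,3.6,0,0,0, 0,-2.8,-2.95,4.45,0,0,0, 0,-2.8,-2.95,4.45,0,0,0]' | egrep 'pos|force:'; for i in 1 2 3 4 5; do python3 -m creep '[0,0.06,0,-0.02,0,0,0, 0,0.12,0,-0.04,0,0,0]' | egrep 'pos|force:'; done
```

```text
tool_pos: [0.3738, 0.1344, 0.1491]
force: [1.1, -0.8, 0.2]
grasp_force: 0.0
tool_pos: [0.3805, 0.1361, 0.1529]
force: [0.6, 0.9, 0.3]
grasp_force: 0.0
tool_pos: [0.3836, 0.1366, 0.1525]
force: [1.3, 0.4, 0.2]
grasp_force: 0.0
tool_pos: [0.3851, 0.1365, 0.152]
force: [-6.7, -0.2, 4.0]
grasp_force: 3.8
tool_pos: [0.3855, 0.1365, 0.152]
force: [-14.9, -0.9, 7.8]
grasp_force: 8.2
tool_pos: [0.3857, 0.1364, 0.152]
force: [-22.5, -0.8, 12.1]
grasp_force: 12.6
```

The latch is hard against its stop. I'll retreat and do a last check.

```bash
python3 -m creep '[0,-0.4,0,0.1,0,0,0, 0,-0.6,0,-0.2,0,0,0, 0,-0.6,0,-1.5,0,0,0, 0,-0.6,0,-3,0,0,0, 0,0,0.5,-4.5,0,0,0, 0,1,2,-5,0,0,0, 0,2,4,-5,0,0,0, 0,3,6,-5,0,0,0,0,3,7,-5,0,0,0,0,3,7,-5,0,0,0,0,3,7,-5,0,0,0]'; python3 lk.py
python3 - <<'E'
from m import *
c=cam('scene');caps(c,.008);print(env.get_obs()['force'],env.get_obs()['time_s'])
E
```

```text
time_s: 51.45
tool_pos: [0.5301, -0.078, 0.2622]
tool_rot: [179.8, 19.9, -0.4]
force: [0.4, 0.8, -0.2]
grip_width: 0.0005
grasp_force: 0.0
top door 63 [-1.13051579e-01  2.06552499e+02]
scene 0.165 29 [411.3 132.2 174.2] [404. 126. 165.] [420. 143. 181.] dx/dy 0.282
scene 0.1395 63 [410.2 152.7 143. ] [399. 113. 140.] [421. 194. 149.] dx/dy -0.059
scene door 257 [1.73723677e-02 1.26075083e+02]
wrist door 3750 [1.55526887e-02 1.28524676e+02]
[-0.39978041 -0.10478756  0.0541525 ] 51.65
```

```bash
python3 -c "
from cell import env
print(env.sign_off())"
```

```text
the job is handed in; nothing more can be done
None
```

I handed the job in after about 52 s of robot time: all four mushroom caps are in a single layer on the tray, the tray is fully home in the dryer, the door is shut, and the latch is hard against its stop.

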